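# Weigh a new piston against brass weights

### The job

Weigh the new bright piston: take it out of the wooden cradle, stand it upright near the middle of one plate of the balance, and put brass weights on the other plate until the beam is level and the red pointer rests within the green band, setting everything down gently. Leave the weights you do not need in their tray, the worn dark piston in its trough, and everything else on the bench undisturbed.

Things in the scene. Friction and masses are not known exactly. Their poses are not given: they have to be found in the camera images.
- piston_center (a point): Centre of the new bright aluminium piston: a cylinder 60 mm in diameter, 52 mm long, 200 to 350 g (unknown). Its z axis points to the crown along the piston's axis. It starts lying in a trough, axis along the trough, crown to the cradle's +x; there only its two flat ends can be gripped. Its centre is 26 mm up when it stands, 30 mm when it lies. Laid down at rest it stays, but it can roll.
- worn_piston_center (a point): Centre of the worn piston, brown with a black crown, same size, lying in the other trough. To be left there.
- cradle: Fixed wooden tray with two open-ended troughs along its x axis: 130 (x) x 168 (y) x 58 mm high; origin at the centre of its underside. Floor 8 mm thick; three rails 12 mm thick at y = -78, 0, +78 mm; trough centre lines at y = -39 and +39 mm, 66 mm wide. The pistons lie near mid length; the rails rise 20 mm above their axes, leaving 3 mm each side.
- balance: Fixed two-plate balance: base 105 x 310 mm, origin at the centre of its underside. Plates lie along its y axis (left at y = +115 mm, right at -115 mm). Between them stands a scale mast 44 mm wide (y), 205 mm above the bench, white with a green band in its middle, before which a thin red pointer on the beam moves. The plates stay horizontal as they rise and sink.
- beam (a joint): Tilt of the beam in rad: 0 level, positive when the left plate is up (right side heavier). Within its stops it rests at 0.00133 rad per gram of difference between the plates; stops at -0.12 and +0.12 rad (90 g). It settles in about 1 s. Each plate moves 115 mm per rad. The green band spans -0.0225 to +0.0225 rad (17 g either way).
- plate_left_top (a point): Centre of the upper face of the left plate (+y of the balance): a flat steel disc 140 mm in diameter, 8 mm thick, 105 mm above the bench when level.
- plate_right_top (a point): Centre of the upper face of the right plate (-y of the balance), same size.
- weight_tray: Fixed shallow grey tray 160 x 160 mm, walls 4 mm thick and 14 mm high, floor 4 mm thick, origin at the centre of its underside. Holds the four brass weights, standing about 66 mm apart.
- w200_center (a point): Mid height of the 200 g weight: brass cylinder 30 mm in diameter and 30 mm high with a knob (16 mm) on top, 44 mm high in all. Upright, z up.
- w100_center (a point): Mid height of the 100 g weight: cylinder 24 mm in diameter and 24 mm high, with a 13 mm knob on top, 35 mm high in all.
- w50_center (a point): Mid height of the 50 g weight: cylinder 19 mm in diameter and 19 mm high, with an 11 mm knob on top, 29 mm high in all.
- w25_center (a point): Mid height of the 25 g weight: cylinder 15 mm in diameter and 15 mm high, with a 9 mm knob on top, 24 mm high in all.
- mat: Thin black rubber mat 120 x 160 mm, 3 mm thick, fixed, kept clear for setting parts down; origin at the centre of its underside on the bench.
- tape_roll: Yellow roll of tape lying flat, 68 mm in diameter, 24 mm high; leave alone. Origin under its centre.
- marker: Blue marker pen lying on the bench, 131 mm long, 16 mm thick; leave alone.
- screwdriver: Screwdriver with orange handle lying on the bench, to the left of the balance; leave alone.
- spray_can: Green spray can, 58 mm in diameter, 190 mm high, standing; leave alone. Origin under its centre.
- bearing_box: Closed cardboard box 75 x 110 x 45 mm; leave alone. Origin under its centre.
- wrench: Steel wrench lying behind the balance; leave alone.
- gudgeon_pin_center (a point): Mid height of a steel gudgeon pin (a plain tube 16 mm in diameter, 36 mm high, not a weight) standing in the middle of the weight tray; leave alone.
Things that resemble listed ones, but are neither listed nor needed, are in the scene too. What is shaped like the part that bears piston_center but orange or purple is not meant.

How it is judged:
By the outcome, as a careful person would: the job done as asked, in the order asked, and still so for the second after the job is handed in, with the robot touching nothing.
It also fails if it takes over 72 s, if anything falls off the work surface, if the arm or the gripper's body presses on something with over 40 N, if the wrist force passes 120 N, or if a joint passes its speed limit or range.

### The arm

A 6-joint arm with a two-finger parallel gripper is mounted at the origin on the work surface. World frame = base frame: x ahead of the robot, y to its left, z up, the work surface at z = 0. Lengths are in m, angles in rad, forces in N, time in s.
With the tool pointing down it reaches from about 0.35 to 0.925 m from the base axis. Payload 6.4 kg.
Tool frame: the origin (TCP) lies on the centre line of the jaws, within the pads' length; the fingertips stand 17 mm ahead of it and the grasp point (between the pads) lies 2 mm behind it; x points along the fingers, z is the direction in which the jaws open and shut, and the axes are right-handed (so a half turn about x gives the same grasp; the last joint's range is limited). The gripper opens to 85 mm and grips with 20 to 120 N. Pads are 22 mm wide; open, the fingers measure 114 mm over their backs; the gripper's body (76 mm by 85 mm) begins 54 mm behind the grasp point. The pads swing forward as they close: fully open they stand 13 mm farther back than shut.
Start: joints at [1.014, 0.245, 1.558, -0, 1.339, -0.174], TCP at [0.243, 0.603, 0.248] pointing down, gripper open.
Joint ranges: [-3.13, 3.13], [-1.02, 2.26], [0.13, 2.54], [-0.95, 4.09], [0.21, 2.88], [-2.74, 2.74]. Speed limits (rad/s): [2.57, 2.57, 3.14, 3.14, 3.14, 3.14].

### API

Orientations are given as a rotation vector (axis times angle).
In Python, from bench import r, vision, order, spotter gives the robot as it stands. The module is installed in compiled form; this text tells all that it offers.
- The arm moves only by the tool apply_moves, never from a script. Its argument "commands" is a list of rows, each a list of 2 entries, a list of its own where there are three numbers: the shift along the tool's x, y, z in mm, then the turn, a rotation vector about the tool's x, y, z in rad. In form: [[[x, y, z], [wx, wy, wz]], ...]. A call has 1 to 5 rows; each row is the pose to reach, as a shift and turn from the pose commanded when the call began, along the tool's axes at that moment; what a row does not reach only later rows make up. A row lasts 1/10 s, in which the tool goes at most 50 mm and 8.59 degrees, less where a joint would pass 70% of its speed; a pose out of reach is approached as far as the arm can. A call with a gripper value outside its range is refused whole. "claw" is the finger opening in mm, from 0 to 85.4, set as the call begins (left out, the last holds). The fingers move at their own pace and stop on an object; "newtons" is the grip in N (left out, the last holds). Time passes only in rows, so rows that repeat a pose let the fingers close. It gives the time, the measured TCP pose, the force and the opening at its end, in the units of the state.
- r.state(): the state, without advancing time (a new reading comes with each control period).
- vision.snapshot(name): name is "scene" or "top" or "wrist"; returns (picture, depth): 400x640x3 uint8, red, green, blue; 400x640 float32, m along the optical axis (not along the pixel's ray), 0 where there is no reading.
- vision.calibration(name): a dict with "camera_matrix" (3x3 intrinsics, pixels), "cam_to_world" (4x4, takes a point from camera to world coordinates). Camera axes: x right, y up, looking along -z (the intrinsics and any distortion apply to the point x, -y, -z); pixel columns grow to the right and rows downward; lengths in m; the calibration is good to about 2 mm. The wrist camera is an equidistant fisheye: a pixel r from the principal point sees the ray r / f radians off the axis. A picture is of the moment at which its call begins: read the wrist's pose just before it. calibration takes no time and is no camera call; for the wrist camera it gives the pose at the moment of the call.
- order.sign_off(): hands the job in, once; it reports no verdict.
Trained networks look in the newest picture that a camera, given by its name, has taken for a name from the list of things; names that differ only in an ending like _2 or _b are one class to them, and where a whole thing is asked for, a point or a joint stands for the part that bears it (a point fixed in the world has none). Each returns a list of dicts, best first, with "confidence" (0 to 1); they miss things now and then, are a little off and sometimes report something else, mostly with a low value. They report only what shows in the picture. A call takes as long as a camera call. They do not tell look-alikes from the thing itself.
- spotter.boxes_of(camera, target): "at" ([row, column] in pixels, amid what is visible of it).
- spotter.regions_of(camera, target): "mask" (400x640 bool, what is visible of it) and "at" ([row, column] in pixels, amid what is visible of it).
The state is a dict: "time": time; "joint_pos": joint angles; "joint_velocities": joint speeds; "joint_efforts": joint torques, N m; "position": TCP position; "eef_rot": TCP orientation; "contact_force": force on the tool from outside, world axes, zero at the start; "torque": the same for the moment, N m; "grip_width": opening from 0.0 (shut) to 1.0 (fully open).
Only numpy, scipy, OpenCV 4.12 (cv2) and the standard library are available. Lean on these libraries where they do the work, as an engineer would, in place of code of your own. Each camera call takes 0.05 s, during which the arm holds its last target. There are 200 camera calls.

## Working session

There is one attempt and no reset: what is moved stays moved. The work goes in short steps, Python scripts to look and compute and a tool call to move; the robot and the scene stay as the last step left them, time stands still between calls to the robot, and variables do not carry over. Pictures are saved under pics/ and viewed, about 8 in all and at most 12, crops included, and the job is handed in when it is done.

Besides the shell and the picture viewer there is one more tool, called by a JSON object that holds its "op" and its "data". apply_moves: Moves the arm, as the interface text tells. Its arguments: {"type":"object","properties":{"commands":{"type":"array","items":{"type":"array"}},"claw":{"type":"number"},"newtons":{"type":"number"}},"required":["commands"]}

```bash
mkdir -p pics; cat > h.py <<'E'
import numpy as np, cv2
from scipy.spatial.transform import Rotation as R
from bench import r, vision, order, spotter
def world(cam, rc, depth, cal=None):
    c=cal or vision.calibration(cam); K=np.array(c["camera_matrix"]);T=np.array(c["cam_to_world"])
    rc=np.atleast_2d(rc).astype(float); d=depth[rc[:,0].astype(int),rc[:,1].astype(int)]
    x=(rc[:,1]-K[0,2])/K[0,0]; y=(rc[:,0]-K[1,2])/K[1,1]
    p=np.stack([x*d,-y*d,-d,np.ones_like(d)],1)
    return (p@T.T)[:,:3]
def save(n,p): cv2.imwrite(f"pics/{n}.png",p[:,:,::-1])
def plan(target, rot=None):
    """shift (mm) in tool axes to a world target and turn"""
    s=r.state(); q=R.from_rotvec(s["eef_rot"])
    print("shift mm",(q.inv().apply(np.array(target)-s["position"])*1000).round(1))
    if rot is not None: print("turn",(q.inv()*rot).as_rotvec().round(3))
E
python3 - <<'E'
from h import *
s=r.state(); print(s); print(R.from_rotvec(s["eef_rot"]).as_matrix().round(3))
for cam in ["scene","top"]:
    p,d=vision.snapshot(cam); save(cam,p); np.save(cam+"_d",d); np.save(cam+"_p",p)
    c=vision.calibration(cam); print(cam,np.array(c["camera_matrix"]).round(1).tolist(),np.array(c["cam_to_world"]).round(3).tolist())
for n in ["piston_center","worn_piston_center","cradle","balance","plate_left_top","plate_right_top","weight_tray","w200_center","w100_center","w50_center","w25_center","mat","gudgeon_pin_center"]:
    for b in spotter.regions_of("top",n)[:3]:
        m=b["mask"]&(d>0); rc=np.argwhere(m); w=world("top",rc,d,c)
        print(n,round(b["confidence"],2),np.round(b["at"]),m.sum(),np.median(w,0).round(4),"zmax",np.percentile(w[:,2],95).round(3), "lo",np.percentile(w,2,axis=0)[:2].round(3),"hi",np.percentile(w,98,axis=0)[:2].round(3))
E
```

```text
{'time': 0.0, 'joint_pos': array([ 1.01391137e+00,  2.45809917e-01,  1.55903318e+00,  2.35223975e-05,
        1.33872862e+00, -1.74089995e-01]), 'joint_velocities': array([-0.00176205,  0.00065048,  0.00045662, -0.00039854,  0.00117555,
        0.00196033]), 'joint_efforts': array([-6.58985118e-05, -4.29510605e+01, -3.26130116e+01, -1.60644454e-04,
        5.40299530e-03,  1.40503954e-05]), 'position': array([0.24247874, 0.60249813, 0.24717266]), 'eef_rot': array([-0.92365658,  1.36818594,  0.92236045]), 'contact_force': array([ 0.94948416, -0.18336758,  0.43768441]), 'torque': array([0.06521955, 0.01117666, 0.07231683]), 'grip_width': 0.9971586075019029}
[[-0.001 -0.928  0.374]
 [-0.002  0.374  0.928]
 [-1.     0.    -0.002]]
scene [[401.9, 0.0, 322.2], [0.0, 401.9, 202.7], [0.0, 0.0, 1.0]] [[0.391, -0.654, 0.647, 1.213], [0.92, 0.263, -0.29, -0.306], [0.02, 0.709, 0.705, 0.844], [0.0, 0.0, 0.0, 1.0]]
top [[414.2, 0.0, 317.5], [0.0, 414.2, 200.7], [0.0, 0.0, 1.0]] [[-0.028, 0.996, -0.084, 0.414], [-0.999, -0.029, -0.019, -0.002], [-0.021, 0.083, 0.996, 1.185], [0.0, 0.0, 0.0, 1.0]]

[... 966 characters left out ...]
5.] 2166 [ 0.6176 -0.0962  0.1052] zmax 0.109 lo [ 0.556 -0.159] hi [ 0.681 -0.034]
weight_tray 0.82 [216. 447.] 3078 [ 0.4564 -0.3505  0.0044] zmax 0.014 lo [ 0.368 -0.44 ] hi [ 0.542 -0.263]
w200_center 0.62 [229. 448.] 104 [ 0.4122 -0.3325  0.0343] zmax 0.05 lo [ 0.4  -0.35] hi [ 0.425 -0.323]
w100_center 0.59 [202. 455.] 76 [ 0.4954 -0.368   0.0282] zmax 0.04 lo [ 0.485 -0.38 ] hi [ 0.507 -0.361]
w50_center 0.41 [256. 264.] 274 [0.3594 0.1603 0.023 ] zmax 0.027 lo [0.325 0.126] hi [0.388 0.191]
mat 0.71 [226. 322.] 2390 [0.4395 0.0109 0.0031] zmax 0.007 lo [ 0.382 -0.067] hi [0.498 0.086]
mat 0.47 [158. 362.] 2167 [ 0.6176 -0.0958  0.1052] zmax 0.109 lo [ 0.556 -0.158] hi [ 0.68  -0.034]
```

```bash
python3 - <<'E'
import cv2,numpy as np
p=cv2.imread("pics/top.png"); cv2.imwrite("pics/top2.png",cv2.resize(p[110:350,150:550],(800,480),interpolation=cv2.INTER_CUBIC))
E
```

```text
(no output)
```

View pics/top2.png

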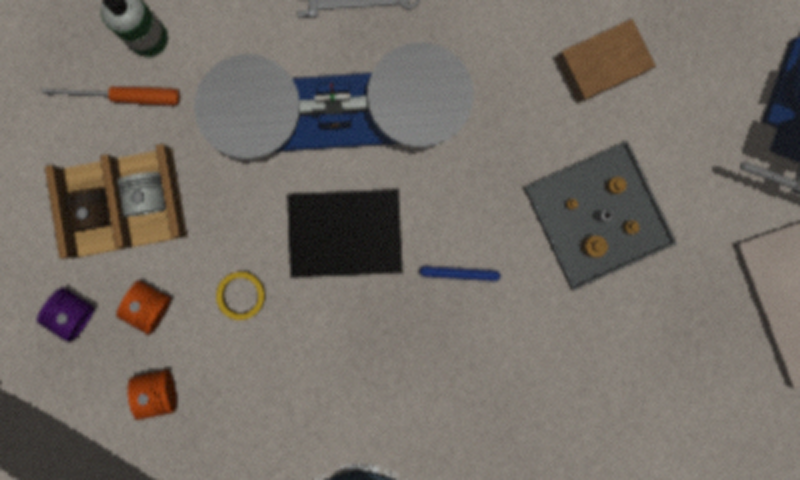

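View pics/scene.png

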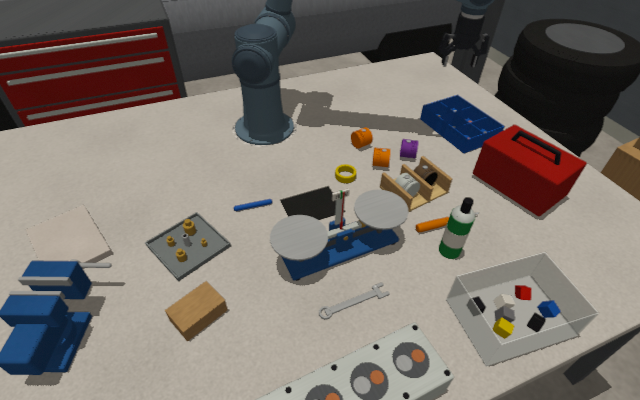

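The top view (2x crop) shows the bright piston in the cradle's right trough at crop (140,192), with the worn piston at (90,208). The balance plates are at (248,108) and (420,97), the mat at (345,233), and the tray with four weights plus the pin at (603,215). The scene view agrees. Next I'll measure these accurately.

```bash
python3 - <<'E'
from h import *
d=np.load("top_d.npy"); p=np.load("top_p.npy"); 
rc=np.argwhere(d>0); w=np.zeros((400,640,3)); w[rc[:,0],rc[:,1]]=world("top",rc,d)
def rect(m,n):
    q=w[m][:,:2].astype(np.float32); c,s,a=cv2.minAreaRect(q*1000); print(n,m.sum(),np.round(c,1),np.round(s,1),round(a,1), "med",np.median(w[m],0).round(4))
X,Y,Z=w[...,0],w[...,1],w[...,2]
box=lambda a,b,c,e:(X>a)&(X<b)&(Y>c)&(Y<e)
print("bench z",np.median(Z[box(.3,.36,-.2,0)]))
rect(box(.41,.57,.22,.42)&(Z>.052)&(Z<.063),"cradle-top")
hsv=cv2.cvtColor(p,cv2.COLOR_RGB2HSV)
m=box(.45,.55,.25,.33)&(Z>.03); bright=m&(hsv[...,1]<60)&(hsv[...,2]>90); rect(bright,"bright piston")
m=box(.36,.52,-.09,.1)&(p.max(2)<60); rect(m,"mat")
for n,a,b in [("L",.05,.2),("R",-.17,-.02)]:
    m=box(.53,.7,a,b)&(Z>.098)&(Z<.125); q=(w[m][:,:2]*1000).astype(np.float32); m2=m&(abs(Z-np.median(Z[m]))<.004)
    (c,rad)=cv2.minEnclosingCircle((w[m2][:,:2]*1000).astype(np.float32)); print("plate",n,np.round(c,1),rad,np.median(w[m2],0))
m=box(.35,.56,-.46,-.24)&(Z>-.003)&(Z<.02)&(p.mean(2)<110)&(hsv[...,1]<60); rect(m,"tray")
m=(box(.37,.54,-.45,-.26)&(hsv[...,1]>90)&(Z>.008)).astype(np.uint8)
n,l,s,c=cv2.connectedComponentsWithStats(m)
for i in range(1,n):
    if s[i,4]>5: k=l==i; print("wt",s[i,4],c[i].round(1),np.median(w[k],0).round(4),w[k][:,2].max().round(4), ((w[k].min(0)+w[k].max(0))/2).round(4))
E
```

```text
bench z 0.00024337091931669885
cradle-top 932 [492.5 328.2] [129.6 169.7] 9.2 med [0.4928 0.3283 0.0581]
bright piston 290 [501.5 288.8] [52.4 49.2] 6.8 med [0.4984 0.2861 0.0652]
mat 2262 [439.4  10.4] [118. 157.] 0.8 med [0.4393 0.0101 0.0032]
plate L [609.6 133.5] 70.13580322265625 [0.60933576 0.13304204 0.10554713]
plate R [618.9 -95.8] 70.272705078125 [ 0.61723577 -0.09580341  0.10522689]
tray 3116 [ 455.4 -352.5] [166.1 169.3] 22.6 med [ 0.4564 -0.3491  0.0043]
wt 64 [457.8 202.3] [ 0.4949 -0.3685  0.0287] 0.0425 [ 0.4958 -0.3715  0.0282]
wt 21 [435.5 211.6] [ 0.4706 -0.3082  0.02  ] 0.0299 [ 0.4706 -0.3086  0.019 ]
wt 41 [465.5 223.2] [ 0.4369 -0.3884  0.0246] 0.0365 [ 0.437  -0.39    0.0252]
wt 103 [447.2 232.6] [ 0.4111 -0.3327  0.0343] 0.0526 [ 0.4121 -0.3367  0.0339]
```

{"op": "apply_moves", "data": {"commands": [[[4,-36,-19],[0.1,0,0]],[[8,-72,-39],[0.2,0,0]],[[12,-107,-58],[0.3,0,0]],[[16,-142,-78],[0.4,0,0]],[[20,-178,-97],[0.5,0,0]]], "claw": 85}}

```text
time: 1.25
position: [0.3724, 0.4452, 0.2283]
eef_rot: [-0.535, 1.503, 0.536]
contact_force: [0.3, 0.2, -0.0]
grip_width: 0.992
```

```bash
cat >> h.py <<'E'
def down(jawdeg, tilt=None):
    """tool x down, tool z (jaw) at jawdeg from world x"""
    a=np.radians(jawdeg); z=np.array([np.cos(a),np.sin(a),0]); x=np.array([0,0,-1.]); return R.from_matrix(np.stack([x,np.cross(z,x),z],1))
E
python3 -c "
from h import *
print(r.state()['position'],r.state()['joint_pos'].round(2)); plan([.50,.289,.21],down(9.2))"
```

```text
[0.37238644 0.44524722 0.22834243] [ 0.68  0.1   1.76  0.    1.28 -0.01]
shift mm [ 1.830e+01 -2.017e+02  1.000e-01]
turn [ 0.524  0.    -0.   ]
```

{"op": "apply_moves", "data": {"commands": [[[4,-40,0],[0.105,0,0]],[[8,-80,0],[0.21,0,0]],[[12,-120,0],[0.315,0,0]],[[15,-160,0],[0.42,0,0]],[[18,-202,0],[0.524,0,0]]]}}

```text
time: 1.75
position: [0.5008, 0.2892, 0.2104]
eef_rot: [-0.125, 1.567, 0.126]
contact_force: [0.5, 0.4, -0.1]
grip_width: 0.994
```

```bash
python3 -c "
from h import *
s=r.state();print(s['position'],s['contact_force'],s['joint_pos'].round(2)); plan([.50,.289,.21],down(9.2))
p,d=vision.snapshot('wrist'); save('wr1',p); c=vision.calibration('wrist'); print(np.array(c['camera_matrix']),np.array(c['cam_to_world']).round(3))"
```

```text
[0.50076349 0.28918871 0.21037144] [ 0.51618808  0.44286158 -0.13369847] [0.33 0.12 1.78 0.   1.25 0.17]
shift mm [ 0.4 -0.1 -0.8]
turn [-0.001  0.    -0.   ]
[[309.70691629   0.         319.90424707]
 [  0.         309.70691629 199.56003764]
 [  0.           0.           1.        ]] [[ 0.988 -0.145 -0.05   0.491]
 [ 0.153  0.939  0.308  0.363]
 [ 0.003 -0.312  0.95   0.335]
 [ 0.     0.     0.     1.   ]]
```

View pics/wr1.png

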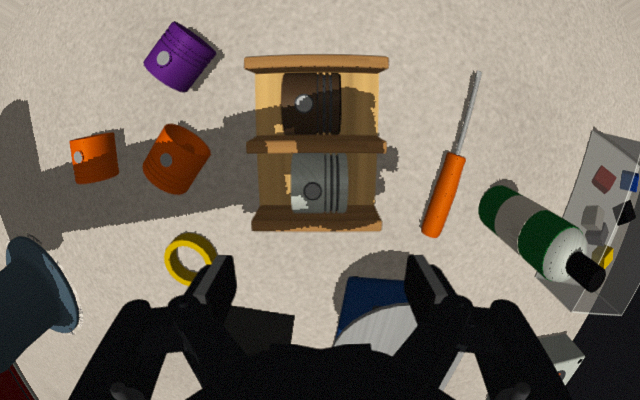

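Wrist view: the bright piston is between the finger columns, at cols 291–348 and row 182. Its ring grooves (the crown end) face right, which is world +x.

{"op": "apply_moves", "data": {"commands": [[[40,0,0],[0,0,0]],[[80,0,0],[0,0,0]],[[120,0,0],[0,0,0]],[[155,0,0],[0,0,0]],[[174,0,0],[0,0,0]]]}}

```text
time: 2.3
position: [0.4979, 0.2898, 0.0329]
eef_rot: [-0.13, 1.572, 0.128]
contact_force: [-0.2, 0.4, 0.2]
grip_width: 0.997
```

{"op": "apply_moves", "data": {"commands": [[[0,0,0],[0,0,0]],[[0,0,0],[0,0,0]],[[0,0,0],[0,0,0]],[[0,0,0],[0,0,0]],[[0,0,0],[0,0,0]]], "claw": 40, "newtons": 40}}

```text
time: 2.8
position: [0.501, 0.2909, 0.0378]
eef_rot: [-0.128, 1.564, 0.129]
contact_force: [-1.0, 0.6, 2.0]
grip_width: 0.602
```

{"op": "apply_moves", "data": {"commands": [[[0,0,0],[0,0,0]],[[0,0,0],[0,0,0]],[[0,0,0],[0,0,0]]]}}

```text
time: 3.1
position: [0.501, 0.2909, 0.0378]
eef_rot: [-0.128, 1.565, 0.129]
contact_force: [-1.3, 0.7, 5.9]
grip_width: 0.601
```

{"op": "apply_moves", "data": {"commands": [[[-10,0,0],[0,0,0]],[[-35,0,0],[0,0,0]],[[-70,0,0],[0,0,0]],[[-105,0,0],[0,0,0]],[[-120,0,0],[0,0,0]]]}}

```text
time: 3.6
position: [0.5013, 0.2909, 0.1599]
eef_rot: [-0.128, 1.562, 0.13]
contact_force: [0.5, 0.0, -2.5]
grip_width: 0.604
```

```bash
python3 -c "
from h import *
s=r.state();print(s['position'],s['contact_force'],s['grip_width']); plan([.422,.010,.155],down(1.3))"
```

```text
[0.50126886 0.29093481 0.15986594] [ 0.53068046  0.04834797 -2.5130212 ] 0.6041576330757121
shift mm [   4.  -264.2 -124.1]
turn [ 0.141  0.005 -0.001]
```

{"op": "apply_moves", "data": {"commands": [[[0,-15,-7],[0.01,0,0]],[[1,-40,-19],[0.03,0,0]],[[1,-70,-33],[0.05,0,0]],[[2,-105,-49],[0.07,0,0]],[[2,-140,-66],[0.09,0,0]]]}}

```text
time: 4.1
position: [0.4561, 0.1403, 0.153]
eef_rot: [-0.058, 1.572, 0.058]
contact_force: [0.5, -0.9, -2.4]
grip_width: 0.606
```

```bash
python3 -c "
from h import *
s=r.state();print(s['position'],s['contact_force'],s['grip_width']); plan([.422,.010,.155],down(1.3))"
```

```text
[0.45613975 0.14034915 0.15300553] [ 0.46377744 -0.87669703 -2.38408746] 0.6064811282423522
shift mm [  -1.9 -127.5  -43.7]
turn [ 0.051 -0.002  0.   ]
```

{"op": "apply_moves", "data": {"commands": [[[0,-35,-12],[0.015,0,0]],[[5,-70,-24],[0.03,0,0]],[[20,-98,-34],[0.04,0,0]],[[40,-118,-41],[0.05,0,0]],[[60,-127,-44],[0.051,0,0]]]}}

```text
time: 4.6
position: [0.422, 0.0103, 0.0931]
eef_rot: [-0.016, 1.571, 0.016]
contact_force: [0.6, 0.5, -3.6]
grip_width: 0.603
```

{"op": "apply_moves", "data": {"commands": [[[15,0,0],[0,0,0]],[[30,0,0],[0,0,0]],[[38,0,0],[0,0,0]],[[44,0,0],[0,0,0]],[[44,0,0],[0,0,0]]]}}

```text
time: 5.1
position: [0.4225, 0.0119, 0.0496]
eef_rot: [-0.018, 1.573, 0.019]
contact_force: [0.4, 1.2, -2.6]
grip_width: 0.606
```

```bash
python3 -c "
from h import *
s=r.state();print(s['position'],s['contact_force'],s['grip_width']); plan([.422,.010,.033],down(1.3))"
```

```text
[0.42251327 0.01188117 0.04957011] [ 0.38859087  1.1869937  -2.62030476] 0.6059515172173643
shift mm [16.6 -1.9 -0.5]
turn [ 0.001 -0.002 -0.   ]
```

{"op": "apply_moves", "data": {"commands": [[[6,0,0],[0,0,0]],[[11,0,0],[0,0,0]],[[14,0,0],[0,0,0]],[[15,0,0],[0,0,0]],[[15,0,0],[0,0,0]]]}}

```text
time: 5.6
position: [0.4232, 0.0117, 0.0352]
eef_rot: [-0.018, 1.571, 0.018]
contact_force: [0.4, 0.8, -3.2]
grip_width: 0.603
```

{"op": "apply_moves", "data": {"commands": [[[1,0,0],[0,0,0]],[[1,0,0],[0,0,0]]]}}

```text
time: 5.8
position: [0.4233, 0.0116, 0.0344]
eef_rot: [-0.018, 1.57, 0.018]
contact_force: [-0.4, 0.7, -3.1]
grip_width: 0.605
```

{"op": "apply_moves", "data": {"commands": [[[1,0,0],[0,0,0]],[[1.5,0,0],[0,0,0]],[[1.5,0,0],[0,0,0]]]}}

```text
time: 6.1
position: [0.4233, 0.0116, 0.0329]
eef_rot: [-0.018, 1.571, 0.018]
contact_force: [-1.0, -0.0, -2.5]
grip_width: 0.609
```

{"op": "apply_moves", "data": {"commands": [[[0.5,0,0],[0,0,0]],[[0.5,0,0],[0,0,0]]]}}

```text
time: 6.3
position: [0.4233, 0.0116, 0.0328]
eef_rot: [-0.018, 1.571, 0.018]
contact_force: [-2.8, 1.1, 4.5]
grip_width: 0.606
```

{"op": "apply_moves", "data": {"commands": [[[0,0,0],[0,0,0]],[[0,0,0],[0,0,0]],[[0,0,0],[0,0,0]],[[0,0,0],[0,0,0]],[[0,0,0],[0,0,0]]], "claw": 85}}

```text
time: 6.8
position: [0.4233, 0.0116, 0.0323]
eef_rot: [-0.018, 1.571, 0.018]
contact_force: [-0.8, 0.2, -0.6]
grip_width: 0.996
```

{"op": "apply_moves", "data": {"commands": [[[-15,0,0],[0,0,0]],[[-50,0,0],[0,0,0]],[[-90,0,0],[0,0,0]],[[-120,0,0],[0,0,0]],[[-130,0,0],[0,0,0]]]}}

```text
time: 7.3
position: [0.4251, 0.0112, 0.1657]
eef_rot: [-0.019, 1.564, 0.017]
contact_force: [-0.4, -0.5, -0.9]
grip_width: 0.992
```

```bash
cat >> h.py <<'E'
def tilted(az, down_deg):
    """tool axis in vertical plane of azimuth az, down_deg below horizontal outward (90=down,>90 inward); tool z=left"""
    a,b=np.radians([az,down_deg]); c=np.array([np.cos(a),np.sin(a),0]); z=np.array([-np.sin(a),np.cos(a),0])
    x=np.cos(b)*c-np.sin(b)*np.array([0,0,1.]); return R.from_matrix(np.stack([x,np.cross(z,x),z],1))
E
python3 - <<'E'
from h import *
s=r.state();print(s['position'],s['contact_force'],s['grip_width'],s['joint_pos'].round(2))
p,d=vision.snapshot("wrist"); save("wr2",p)
p,d=vision.snapshot("top"); rc=np.argwhere(d>0); w=np.zeros((400,640,3)); w[rc[:,0],rc[:,1]]=world("top",rc,d)
X,Y,Z=w[...,0],w[...,1],w[...,2]
m=(abs(X-.423)<.05)&(abs(Y-.012)<.05)&(Z>.02)&(Z<.075)
print(m.sum(),w[m].min(0),w[m].max(0),np.median(w[m],0))
for d_ in (95,): plan([.4233,.0116,.16],tilted(1.3,90)); 
E
```

```text
[0.42513598 0.01122851 0.16574867] [-0.36347922 -0.49567302 -0.85434512] 0.9923723499754961 [-0.24 -0.22  2.18  0.    1.17 -0.26]Traceback (most recent call last):
  File "<stdin>", line 7, in <module>
    return umr_minimum(a, axis, None, out, keepdims, initial, where)
ValueError: zero-size array to reduction operation minimum which has no identity
```

View pics/wr2.png

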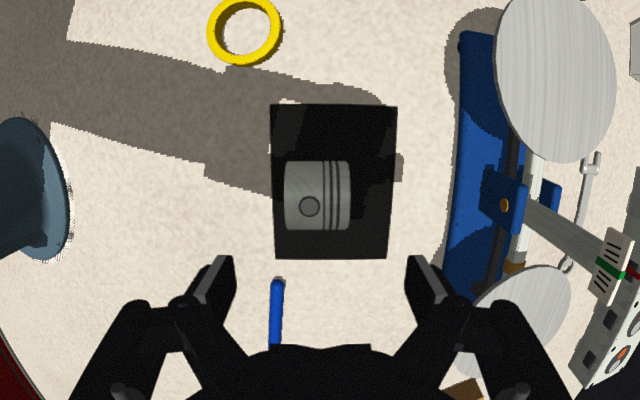

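The piston lies on the mat at about (218,317), crown toward +x. I'll regrip it across the diameter with the tool tilted inward.

{"op": "apply_moves", "data": {"commands": [[[0,0,0],[-0.145,0,0]],[[0,0,0],[-0.29,0,0]],[[0,0,0],[-0.435,0,0]],[[0,0,0],[-0.58,0,0]],[[0,0,0],[-0.725,0,0]]]}}

```text
time: 7.9
position: [0.4217, 0.0119, 0.1597]
eef_rot: [-0.588, 1.493, 0.592]
contact_force: [0.6, 0.5, 0.7]
grip_width: 0.997
```

{"op": "apply_moves", "data": {"commands": [[[0,0,0],[-0.145,0,0]],[[0,0,0],[-0.29,0,0]],[[0,0,0],[-0.435,0,0]],[[0,0,0],[-0.58,0,0]],[[0,0,0],[-0.725,0,0]]]}}

```text
time: 8.4
position: [0.4217, 0.012, 0.1596]
eef_rot: [-1.138, 1.254, 1.145]
contact_force: [0.2, -0.7, 0.3]
grip_width: 1.001
```

```bash
python3 - <<'E'
from h import *
s=r.state();print(s['position'],s['joint_pos'].round(2))
q=tilted(1.3,125); g=np.array([.4273,.0117,.033]); print(g-.09*q.as_matrix()[:,0])
plan(g-.09*q.as_matrix()[:,0]+[0,0,.0],q)
E
```

```text
[0.4217145  0.01196063 0.15962759] [-0.24 -0.21  2.19 -0.    1.17 -1.72]
[0.47890859 0.01287116 0.10672368]
shift mm [ 52.6 -57.1   6.1]
turn [-0.111  0.036  0.605]
```

```bash
python3 - <<'E'
from h import *
plan([.4273,.0117,.105],tilted(1.3,125))
E
```

```text
shift mm [54.6 -5.8  0.2]
turn [-0.111  0.036  0.605]
```

{"op": "apply_moves", "data": {"commands": [[[5,-1,0],[-0.022,0.007,0.121]],[[15,-2,0],[-0.044,0.014,0.242]],[[30,-4,0],[-0.067,0.022,0.363]],[[45,-5,0],[-0.089,0.029,0.484]],[[54.6,-5.8,0.2],[-0.111,0.036,0.605]]]}}

```text
time: 8.9
position: [0.4274, 0.0115, 0.1047]
eef_rot: [-0.869, 1.643, 1.658]
contact_force: [1.1, -0.2, -0.1]
grip_width: 0.996
```

```bash
python3 - <<'E'
from h import *
s=r.state();print(s['position'],s['joint_pos'].round(2),s['contact_force'])
plan([.4273,.0117,.033],tilted(1.3,125))
E
```

```text
[0.42737904 0.01146097 0.1047022 ] [-0.18  0.29  1.88 -0.11  1.57 -1.73] [ 1.13224616 -0.15855168 -0.06328072]
shift mm [ 58.6 -41.3   0.2]
turn [-0.004  0.003 -0.004]
```

{"op": "apply_moves", "data": {"commands": [[[12,-8,0],[0,0,0]],[[26,-18,0],[0,0,0]],[[40,-28,0],[0,0,0]],[[52,-37,0],[0,0,0]],[[58.6,-41.3,0.2],[0,0,0]]]}}

```text
time: 9.4
position: [0.4279, 0.0117, 0.0341]
eef_rot: [-0.874, 1.639, 1.652]
contact_force: [-0.7, 0.6, 0.3]
grip_width: 1.001
```

{"op": "apply_moves", "data": {"commands": [[[0,0,0],[0,0,0]],[[0,0,0],[0,0,0]],[[0,0,0],[0,0,0]],[[0,0,0],[0,0,0]],[[0,0,0],[0,0,0]]], "claw": 50, "newtons": 40}}

```text
time: 9.9
position: [0.4304, 0.0113, 0.0366]
eef_rot: [-0.878, 1.637, 1.649]
contact_force: [1.2, -0.6, 0.6]
grip_width: 0.69
```

{"op": "apply_moves", "data": {"commands": [[[0,0,0],[0,0,0]],[[0,0,0],[0,0,0]]]}}

```text
time: 10.1
position: [0.4304, 0.0113, 0.0365]
eef_rot: [-0.877, 1.637, 1.649]
contact_force: [1.9, -0.2, 2.8]
grip_width: 0.689
```

```bash
python3 - <<'E'
from h import *
s=r.state();print(s['position'],s['joint_pos'].round(2),s['contact_force'],s['grip_width']*85.4)
plan([.4273,.0117,.17],tilted(1.3,125))
E
```

```text
[0.430377   0.01127479 0.03653089] [-0.18  0.42  1.87 -0.11  1.45 -1.72] [ 1.9339869  -0.21496047  2.84695451] 58.854171460680185
shift mm [-108.1   78.3    0.3]
turn [-0.005  0.002  0.007]
```

{"op": "apply_moves", "data": {"commands": [[[-7,5,0],[0,0,0]],[[-30,22,0],[0,0,0]],[[-65,47,0],[0,0,0]],[[-105,76,0],[0,0,0]],[[-135,97,0],[0,0,0]]]}}

```text
time: 10.6
position: [0.4262, 0.0117, 0.2046]
eef_rot: [-0.876, 1.637, 1.65]
contact_force: [1.2, -0.2, -2.6]
grip_width: 0.689
```

```bash
python3 - <<'E'
from h import *
s=r.state();print(s['position'],s['joint_pos'].round(2),s['contact_force'],s['grip_width']*85.4)
plan([.48,.06,.215],tilted(1.5,92))
E
```

```text
[0.42623208 0.01170619 0.20455913] [-0.18  0.13  1.85 -0.11  1.75 -1.75] [ 1.16644333 -0.173443   -2.6340516 ] 58.831080039710095
shift mm [-39.7 -38.9  47.4]
turn [-0.009  0.002 -0.57 ]
```

{"op": "apply_moves", "data": {"commands": [[[-4,-4,5],[0,0,-0.06]],[[-12,-11,14],[0,0,-0.17]],[[-21,-20,26],[0,0,-0.31]],[[-30,-30,37],[0,0,-0.44]],[[-39.7,-38.9,47.4],[-0.009,0,-0.57]]]}}

```text
time: 11.1
position: [0.4799, 0.0605, 0.2124]
eef_rot: [-1.211, 1.22, 1.253]
contact_force: [-0.8, 0.4, -3.3]
grip_width: 0.69
```

```bash
python3 - <<'E'
from h import *
s=r.state();print(s['position'],s['joint_pos'].round(2),s['contact_force'],s['grip_width']*85.4)
plan([.545,.11,.215],tilted(1.8,62))
E
```

```text
[0.4798722  0.06052143 0.21238369] [-0.11 -0.1   1.99 -0.    1.28 -1.7 ] [-0.78292047  0.37341654 -3.31391509] 58.90355433770278
shift mm [ -4.7 -66.3  47.8]
turn [-0.006  0.001 -0.521]
```

{"op": "apply_moves", "data": {"commands": [[[-1,-13,10],[0,0,-0.105]],[[-2,-26,19],[0,0,-0.21]],[[-3,-40,29],[0,0,-0.315]],[[-4,-53,38],[0,0,-0.42]],[[-4.7,-66.3,47.8],[-0.006,0,-0.521]]]}}

```text
time: 11.6
position: [0.5444, 0.1098, 0.2139]
eef_rot: [-1.417, 0.824, 0.869]
contact_force: [-0.3, -0.6, -2.9]
grip_width: 0.685
```

```bash
python3 - <<'E'
from h import *
s=r.state();print(s['position'],s['joint_pos'].round(2),s['contact_force'],s['grip_width']*85.4)
plan([.606,.1335,.19],tilted(2,35))
E
```

```text
[0.54440092 0.109828   0.21392489] [-0.01 -0.18  2.11  0.03  0.73 -1.64] [-0.29771204 -0.59282358 -2.86373506] 58.50440252555662
shift mm [ 50.2 -44.   21.7]
turn [-0.003 -0.002 -0.475]
```

```bash
python3 - <<'E'
from h import *
from scipy.optimize import least_squares, fsolve
D=np.array([[.2458,1.559,1.3387,.2425,.6025,.2472],[.10,1.76,1.28,.37239,.44525,.22834],[.12,1.78,1.25,.50076,.28919,.21037],[-.22,2.18,1.17,.42514,.01123,.16575],[-.21,2.19,1.17,.4217,.012,.1596],[-.10,1.99,1.28,.47987,.06052,.21238],[-.18,2.11,.73,.5444,.1098,.2139],[.29,1.88,1.57,.42738,.01146,.1047],[.42,1.87,1.45,.4304,.0113,.0365],[.13,1.85,1.75,.4262,.0117,.2046]])
def fk(p,q2,q3,q5):
    d1,a2,a3,L,e=p; a=q2+q3;S=a+q5
    return (a2*np.sin(q2)+a3*np.sin(a)+L*np.sin(S)+e*np.cos(a), d1+a2*np.cos(q2)+a3*np.cos(a)+L*np.cos(S)-e*np.sin(a))
def res(p):
    R_,Z_=fk(p[:5],D[:,0],D[:,1],D[:,2]); return np.r_[R_-np.sqrt(D[:,3]**2+D[:,4]**2-p[5]**2),Z_-D[:,5],.1*p[4]]
f=least_squares(res,[.4,.42,.4,.25,0,.1]); p=f.x; print(p.round(3),np.abs(f.fun).max())
for dn in (35,40,45,50,55):
  for z in (.19,.138,.124):
    rr=np.sqrt(.606**2+.1335**2-p[5]**2); S=np.pi-np.radians(90-dn)
    s=fsolve(lambda v:np.subtract(fk(p[:5],v[0],v[1],S-v[0]-v[1]),(rr,z)),[0,2.]); print(dn,z,s.round(2),"q5",(S-s.sum()).round(2))
E
```

```text
[0.28  0.417 0.574 0.243 0.062 0.077] 0.00621164502390794
35 0.19 [-0.07  2.22] q5 0.03
35 0.138 [0.05 2.23] q5 -0.09
35 0.124 [0.08 2.23] q5 -0.13
40 0.19 [-0.07  2.18] q5 0.16
40 0.138 [0.04 2.2 ] q5 0.03
40 0.124 [0.07 2.2 ] q5 0.0
45 0.19 [-0.06  2.14] q5 0.28
45 0.138 [0.04 2.16] q5 0.16
45 0.124 [0.07 2.16] q5 0.13
50 0.19 [-0.05  2.1 ] q5 0.39
50 0.138 [0.04 2.12] q5 0.28
50 0.124 [0.07 2.12] q5 0.25
55 0.19 [-0.03  2.05] q5 0.51
55 0.138 [0.06 2.08] q5 0.4
55 0.124 [0.09 2.08] q5 0.37
```

```bash
cat > kin.py <<'E'
from h import *
from scipy.optimize import least_squares
def Rq(q):
    M=(R.from_euler('z',q[0])*R.from_euler('y',q[1]+q[2])*R.from_euler('z',q[3])*R.from_euler('y',q[4])*R.from_euler('z',q[5])).as_matrix()
    return np.stack([M[:,2],M[:,1],-M[:,0]],1)
def fk(q,p):
    d1,a2,a3,L,e,off=p; a=q[1]+q[2]
    w=np.array([a2*np.sin(q[1])+a3*np.sin(a)+e*np.cos(a),off,d1+a2*np.cos(q[1])+a3*np.cos(a)-e*np.sin(a)])
    M=Rq(q); return R.from_euler('z',q[0]).apply(w)+L*M[:,0],M
Q=np.array([[1.01391,.24581,1.55903,0,1.33873,-.17409,.24248,.6025,.24717],[.68,.10,1.76,0,1.28,-.01,.37239,.44525,.22834],[.33,.12,1.78,0,1.25,.17,.50076,.28919,.21037],[-.24,-.22,2.18,0,1.17,-.26,.42514,.01123,.16575],[-.11,-.10,1.99,0,1.28,-1.7,.47987,.06052,.21238],[-.01,-.18,2.11,.03,.73,-1.64,.5444,.1098,.2139],[-.18,.29,1.88,-.11,1.57,-1.73,.42738,.01146,.1047],[-.18,.42,1.87,-.11,1.45,-1.72,.4304,.0113,.0365],[-.18,.13,1.85,-.11,1.75,-1.75,.4262,.0117,.2046]])
W=np.r_[1,np.full(len(Q)-1,.3)][:,None]
f=least_squares(lambda p:np.r_[((np.array([fk(q[:6],p)[0] for q in Q])-Q[:,6:])*W).ravel(),.02*(p[4])],[.28,.417,.574,.243,.0,.112]); P=f.x
lo=np.array([-3.13,-1.02,.13,-.95,.21,-2.74])+.04; hi=np.array([3.13,2.26,2.54,4.09,2.88,2.74])-.04
def ik(pos,M,n=12,seed=0):
    g=np.random.default_rng(seed); best=None
    for i in range(n):
        q0=np.clip(np.array([-.1,0,2.1,0,.7,-1.6])+g.normal(0,[.3,.3,.3,.8,.4,1])*(i>0),lo+.01,hi-.01)
        def res(q):
            x,N=fk(q,P); return np.r_[(x-pos)*5,(N-M).ravel()]
        s=least_squares(res,q0,bounds=(lo,hi))
        if best is None or s.cost<best.cost-1e-9: best=s
        if best.cost<1e-7: break
    return best.x,best.cost
E
python3 - <<'E'
from kin import *
print(P.round(4),np.abs(f.fun).max())
for name,pos in [("plate",[.606,.1335,.125]),("mat",[.44,.01,.037])]:
  for dn in (35,42,50):
    for az in (-60,-45,-30,-15,0,30,60):
      q,c=ik(np.array(pos),tilted(az,dn).as_matrix(),8)
      if c<3e-3: print(name,dn,az,q.round(2),round(c,6))
E
```

```text
[0.2751 0.4206 0.5694 0.2371 0.0688 0.1126] 0.0013758494462349155
plate 35 30 [-0.18  0.11  2.19  1.56  0.56  2.7 ] 7e-06
plate 35 60 [-0.29  0.26  2.02  1.19  1.03  2.62] 0.0
plate 42 60 [-0.26  0.24  2.01  1.08  0.97  2.7 ] 0.001031
plate 50 -60 [ 0.27  0.34  1.8  -0.84  0.99  0.23] 0.0
plate 50 -45 [ 0.25  0.26  1.9  -0.89  0.79  0.05] 0.0
plate 50 -30 [ 0.2   0.19  1.99 -0.88  0.58 -0.19] 0.0
plate 50 -15 [ 0.13  0.13  2.06 -0.72  0.38 -0.58] 0.0
plate 50 0 [ 0.05  0.09  2.11 -0.12  0.25 -1.42] 0.0
mat 35 30 [-0.71  0.1   2.5   1.47  0.9   2.26] 0.001639
mat 35 60 [-0.73  0.24  2.31  1.05  1.18  2.2 ] 0.0
mat 42 30 [-0.65  0.01  2.5   1.32  0.79  2.46] 0.00061
mat 42 60 [-0.69  0.17  2.32  0.97  1.09  2.31] 0.0
mat 50 30 [-0.58 -0.06  2.49  1.13  0.69  2.7 ] 5.9e-05
mat 50 60 [-0.62  0.11  2.32  0.86  1.    2.46] 0.0
```

```bash
python3 - <<'E'
from kin import *
print("now",r.state()['joint_pos'].round(2))
for az in (-50,-60,-70,-80):
  for dn in (90,125,140):
    for z in (.037,.12):
      q,c=ik(np.array([.418,.015,z]),tilted(az,dn).as_matrix(),8); print(az,dn,z,q.round(2),round(c,5))
for az in (-40,-25,-15,-5): print("plate",az,[ik(np.array([.606,.1335,z]),tilted(az,50).as_matrix(),8) [0].round(2) for z in (.2,.14,.12)])
E
```

```text
now [-0.01 -0.18  2.11  0.03  0.73 -1.64]
-50 90 0.037 [-0.24  0.03  2.24 -0.    0.87 -0.93] 0.0
-50 90 0.12 [-0.24 -0.15  2.22 -0.    1.07 -0.93] 0.0
-50 125 0.037 [-0.4   0.33  2.    0.27  1.37 -1.22] 0.0
-50 125 0.12 [-0.4   0.16  2.    0.27  1.53 -1.18] 0.0
-50 140 0.037 [-0.43  0.48  1.9   0.33  1.59 -1.27] 0.0
-50 140 0.12 [-0.43  0.31  1.92  0.34  1.73 -1.22] 0.0
-60 90 0.037 [-0.24  0.03  2.24 -0.    0.87 -0.76] 0.0
-60 90 0.12 [-0.24 -0.15  2.22 -0.    1.07 -0.76] 0.0
-60 125 0.037 [-0.44  0.3   2.04  0.34  1.34 -1.13] 0.0
-60 125 0.12 [-0.44  0.13  2.04  0.34  1.5  -1.08] 0.0
-60 140 0.037 [-0.49  0.44  1.95  0.42  1.54 -1.2 ] 0.0
-60 140 0.12 [-0.49  0.27  1.97  0.42  1.68 -1.14] 0.0
-70 90 0.037 [-0.24  0.03  2.24 -0.    0.87 -0.59] 0.0
-70 90 0.12 [-0.24 -0.15  2.22 -0.    1.07 -0.59] 0.0
-70 125 0.037 [-0.48  0.26  2.09  0.42  1.29 -1.05] 0.0
-70 125 0.12 [-0.48  0.08  2.09  0.4   1.45 -0.97] 0.0
-70 140 0.037 [-0.54  0.41  2.01  0.51  1.48 -1.14] 0.0
-70 140 0.12 [-0.54  0.22  2.03  0.51  1.63 -1.06] 0.0
-80 90 0.037 [-0.24  0.03  2.24 -0.    0.87 -0.41] 0.0
-80 90 0.1
[... 220 characters left out ...]
.12 [-0.59  0.17  2.09  0.59  1.57 -0.98] 0.0
plate -40 [array([ 0.23,  0.11,  1.91, -0.78,  0.82, -0.18]), array([ 0.23,  0.21,  1.93, -0.87,  0.74, -0.06]), array([ 0.23,  0.24,  1.94, -0.9 ,  0.72, -0.01])]
plate -25 [array([ 0.18,  0.04,  1.99, -0.68,  0.63, -0.49]), array([ 0.18,  0.14,  2.02, -0.81,  0.54, -0.34]), array([ 0.18,  0.17,  2.02, -0.86,  0.51, -0.28])]
plate -15 [array([ 0.13, -0.01,  2.04, -0.52,  0.51, -0.8 ]), array([ 0.13,  0.1 ,  2.06, -0.67,  0.41, -0.64]), array([ 0.13,  0.14,  2.06, -0.74,  0.37, -0.57])]
plate -5 [array([ 0.07, -0.04,  2.07, -0.25,  0.43, -1.22]), array([ 0.07,  0.07,  2.09, -0.35,  0.31, -1.11]), array([ 0.07,  0.11,  2.1 , -0.4 ,  0.27, -1.06])]
```

```bash
python3 - <<'E'
from h import *
plan([.49,.07,.215],tilted(-20,90))
E
```

```text
shift mm [-26.9  48.7 -38.1]
turn [0.373 0.093 0.479]
```

{"op": "apply_moves", "data": {"commands": [[[-5,10,-8],[0.075,0.019,0.096]],[[-11,19,-15],[0.15,0.037,0.19]],[[-16,29,-23],[0.224,0.056,0.287]],[[-22,39,-30],[0.3,0.075,0.383]],[[-26.9,48.7,-38.1],[0.373,0.093,0.479]]]}}

```text
time: 12.1
position: [0.4893, 0.0697, 0.2156]
eef_rot: [-0.944, 1.361, 0.95]
contact_force: [0.5, -0.2, -3.3]
grip_width: 0.689
```

```bash
python3 - <<'E'
from h import *
s=r.state();print(s['position'],s['joint_pos'].round(2),s['contact_force'],s['grip_width']*85.4)
plan([.445,.035,.19],tilted(-45,110))
E
```

```text
[0.48934845 0.06966966 0.21557754] [-0.09 -0.09  1.97 -0.    1.26 -1.31] [ 0.53836548 -0.1545335  -3.34027081] 58.811310840030295
shift mm [ 25.9  29.5 -47.8]
turn [ 0.429 -0.079  0.338]
```

{"op": "apply_moves", "data": {"commands": [[[5,6,-10],[0.086,-0.016,0.068]],[[10,12,-19],[0.172,-0.032,0.135]],[[16,18,-29],[0.257,-0.047,0.203]],[[21,24,-38],[0.343,-0.063,0.27]],[[25.9,29.5,-47.8],[0.429,-0.079,0.338]]]}}

```text
time: 12.6
position: [0.4456, 0.0348, 0.1895]
eef_rot: [-0.354, 1.601, 0.882]
contact_force: [-0.1, 0.2, -3.0]
grip_width: 0.688
```

```bash
python3 - <<'E'
from h import *
s=r.state();print(s['position'],s['joint_pos'].round(2),s['contact_force'],s['grip_width']*85.4)
plan([.422,.010,.10],tilted(-60,125))
E
```

```text
[0.44563265 0.03483125 0.18949258] [-0.27 -0.02  1.99  0.17  1.48 -1.1 ] [-0.05657424  0.15959968 -2.9917163 ] 58.71983891735432
shift mm [ 83.7 -31.4 -34.5]
turn [ 0.233 -0.119  0.26 ]
```

{"op": "apply_moves", "data": {"commands": [[[12,-4,-5],[0.047,-0.024,0.052]],[[30,-11,-12],[0.093,-0.048,0.104]],[[50,-19,-21],[0.14,-0.071,0.156]],[[70,-26,-29],[0.19,-0.095,0.208]],[[83.7,-31.4,-34.5],[0.233,-0.119,0.26]]]}}

```text
time: 13.1
position: [0.4221, 0.0099, 0.0992]
eef_rot: [0.071, 1.639, 0.883]
contact_force: [0.3, -0.3, -3.3]
grip_width: 0.69
```

```bash
python3 - <<'E'
from h import *
s=r.state();print(s['position'],s['joint_pos'].round(2),s['contact_force'],s['grip_width']*85.4)
plan([.422,.010,.039],tilted(-60,125)); print((R.from_rotvec(s['eef_rot']).inv().apply([0,0,-1])).round(3))
E
```

```text
[0.42212287 0.00993124 0.0991632 ] [-0.44  0.17  2.04  0.33  1.46 -1.1 ] [ 0.28151495 -0.27675934 -3.29493023] 58.92231490021053
shift mm [ 49.4 -34.4  -0.1]
turn [ 0.001  0.    -0.   ]
[ 0.819 -0.574 -0.001]
```

Down is (0.819, −0.574, 0) in the tool frame, so I'll lower the piston to the mat.

{"op": "apply_moves", "data": {"commands": [[[10,-7,0],[0,0,0]],[[24,-17,0],[0,0,0]],[[36,-25,0],[0,0,0]],[[45,-31.5,0],[0,0,0]],[[49,-34.3,0],[0,0,0]]]}}

```text
time: 13.6
position: [0.4238, 0.01, 0.04]
eef_rot: [0.065, 1.638, 0.883]
contact_force: [-0.8, 0.0, -3.3]
grip_width: 0.689
```

{"op": "apply_moves", "data": {"commands": [[[0.5,-0.3,0],[0,0,0]],[[1,-0.7,0],[0,0,0]],[[1,-0.7,0],[0,0,0]]]}}

```text
time: 13.9
position: [0.4248, 0.0093, 0.0401]
eef_rot: [0.064, 1.636, 0.882]
contact_force: [-0.8, -0.4, -3.2]
grip_width: 0.686
```

{"op": "apply_moves", "data": {"commands": [[[0.4,-0.3,0],[0,0,0]],[[0.8,-0.6,0],[0,0,0]],[[0.8,-0.6,0],[0,0,0]]]}}

```text
time: 14.2
position: [0.4244, 0.0094, 0.0388]
eef_rot: [0.065, 1.636, 0.882]
contact_force: [-0.0, -0.3, -2.3]
grip_width: 0.691
```

{"op": "apply_moves", "data": {"commands": [[[0.4,-0.3,0],[0,0,0]],[[0.8,-0.6,0],[0,0,0]],[[0.8,-0.6,0],[0,0,0]]]}}

```text
time: 14.5
position: [0.4243, 0.0094, 0.0376]
eef_rot: [0.066, 1.637, 0.882]
contact_force: [0.4, 0.4, -3.9]
grip_width: 0.69
```

{"op": "apply_moves", "data": {"commands": [[[0.4,-0.3,0],[0,0,0]],[[0.8,-0.6,0],[0,0,0]],[[0.8,-0.6,0],[0,0,0]]]}}

```text
time: 14.8
position: [0.4244, 0.0094, 0.0366]
eef_rot: [0.066, 1.637, 0.882]
contact_force: [-0.3, -0.0, -3.2]
grip_width: 0.684
```

{"op": "apply_moves", "data": {"commands": [[[0.4,-0.3,0],[0,0,0]],[[0.8,-0.6,0],[0,0,0]],[[0.8,-0.6,0],[0,0,0]]]}}

```text
time: 15.1
position: [0.4245, 0.0094, 0.0365]
eef_rot: [0.066, 1.637, 0.883]
contact_force: [-2.7, 0.4, 5.3]
grip_width: 0.686
```

```bash
python3 - <<'E'
from h import *
s=r.state();print(s['position'],s['contact_force'],s['torque'])
M=R.from_rotvec(s['eef_rot']).as_matrix(); print(M.round(3))
E
```

```text
[0.42448114 0.00935767 0.03649998] [-2.67551622  0.44971748  5.29828318] [0.08699963 0.40794983 0.15849235]
[[-0.285 -0.414  0.864]
 [ 0.495  0.709  0.503]
 [-0.821  0.571  0.003]]
```

{"op": "apply_moves", "data": {"commands": [[[0,0,0],[0,0,0]],[[0,0,0],[0,0,0]],[[0,0,0],[0,0,0]],[[0,0,0],[0,0,0]]], "claw": 85}}

```text
time: 15.5
position: [0.4245, 0.0094, 0.0356]
eef_rot: [0.065, 1.637, 0.882]
contact_force: [-0.6, -0.4, 0.4]
grip_width: 0.995
```

{"op": "apply_moves", "data": {"commands": [[[0,0,0],[0,0,0.07]],[[0,0,0],[0,0,0.14]],[[0,0,0],[0,0,0.2]],[[0,0,0],[0,0,0.262]],[[0,0,0],[0,0,0.262]]]}}

```text
time: 16.0
position: [0.4245, 0.009, 0.0349]
eef_rot: [0.287, 1.652, 1.08]
contact_force: [0.6, 0.4, -0.5]
grip_width: 0.996
```

```bash
python3 - <<'E'
from h import *
s=r.state();print(s['position'],s['contact_force'],s['joint_pos'].round(2))
plan([.4245,.0094,.0365],tilted(-60,140))
p,d=vision.snapshot('scene'); save('sc2',p[100:300,200:500].repeat(2,0).repeat(2,1))
E
```

```text
[0.42445118 0.00895822 0.03487681] [ 0.56299414  0.44420785 -0.510159  ] [-0.49  0.46  1.94  0.42  1.54 -1.21]
shift mm [-0.8  1.5  0.3]
turn [0.003 0.    0.003]
```

View pics/sc2.png

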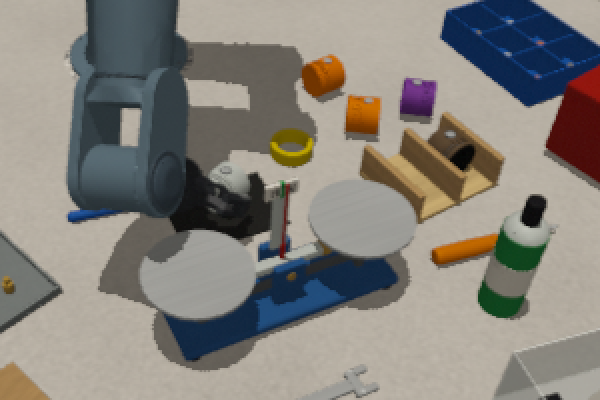

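The crop shows the piston lying on the mat between the fingers at about (228,178), with the gripper clear of the plates. Now I'll close, lift and rotate.

{"op": "apply_moves", "data": {"commands": [[[0,0,0],[0,0,0]],[[0,0,0],[0,0,0]],[[0,0,0],[0,0,0]],[[0,0,0],[0,0,0]],[[0,0,0],[0,0,0]]], "claw": 50, "newtons": 40}}

```text
time: 16.55
position: [0.4246, 0.0094, 0.0361]
eef_rot: [0.285, 1.651, 1.08]
contact_force: [-0.2, -0.1, 4.0]
grip_width: 0.693
```

{"op": "apply_moves", "data": {"commands": [[[0,0,0],[0,0,0]],[[0,0,0],[0,0,0]]]}}

```text
time: 16.75
position: [0.4246, 0.0094, 0.0361]
eef_rot: [0.285, 1.651, 1.081]
contact_force: [-0.4, -0.2, 5.5]
grip_width: 0.69
```

```bash
python3 - <<'E'
from h import *
s=r.state();print(s['position'],s['contact_force'],s['grip_width']*85.4)
plan([.43,.0,.17],tilted(-60,140)); plan([.45,-.0,.19],tilted(-55,110))
E
```

```text
[0.42458811 0.00938422 0.03610937] [-0.37072031 -0.19557943  5.51981248] 58.949693583760755
shift mm [-94.7  95.2   0.5]
turn [0.005 0.    0.004]
shift mm [-115.3  104.    17.8]
turn [-0.068  0.052 -0.519]
```

{"op": "apply_moves", "data": {"commands": [[[-5,5,0],[0,0,0]],[[-20,20,0],[0,0,0]],[[-45,45,0],[0,0,0]],[[-72,72,0],[0,0,0]],[[-95,95,0.5],[0,0,0]]]}}

```text
time: 17.25
position: [0.4299, -0.0004, 0.1706]
eef_rot: [0.284, 1.652, 1.078]
contact_force: [0.9, -0.9, -4.0]
grip_width: 0.692
```

```bash
python3 - <<'E'
from h import *
s=r.state();print(s['position'],s['joint_pos'].round(2),s['contact_force'],s['grip_width']*85.4)
plan([.445,.03,.2],tilted(-46,107))
E
```

```text
[ 4.29854985e-01 -3.84550769e-04  1.70627300e-01] [-0.5   0.21  1.93  0.42  1.78 -1.11] [ 0.86777789 -0.89025859 -3.97424585] 59.09828766674854
shift mm [-4.7 34.4 28.4]
turn [-0.203  0.137 -0.567]
```

{"op": "apply_moves", "data": {"commands": [[[-1,5,4],[-0.03,0.02,-0.09]],[[-2,13,11],[-0.08,0.055,-0.22]],[[-3,21,17],[-0.12,0.085,-0.34]],[[-4,28,23],[-0.165,0.11,-0.46]],[[-4.7,34.4,28.4],[-0.203,0.137,-0.567]]]}}

```text
time: 17.75
position: [0.445, 0.0303, 0.1991]
eef_rot: [-0.386, 1.586, 0.827]
contact_force: [-0.1, 0.5, -4.4]
grip_width: 0.696
```

```bash
python3 - <<'E'
from h import *
s=r.state();print(s['position'],s['joint_pos'].round(2),s['contact_force'],s['grip_width']*85.4)
plan([.50,.09,.215],tilted(-30,78))
E
```

```text
[0.44500987 0.03032409 0.19911332] [-0.27 -0.06  2.    0.15  1.46 -1.07] [-0.09432396  0.45670292 -4.38598772] 59.40645428033487
shift mm [-13.8   8.9  81. ]
turn [-0.28   0.012 -0.499]
```

{"op": "apply_moves", "data": {"commands": [[[-3,2,16],[-0.055,0.002,-0.1]],[[-6,4,32],[-0.11,0.005,-0.2]],[[-8,5,49],[-0.168,0.007,-0.3]],[[-11,7,65],[-0.224,0.01,-0.4]],[[-13.8,8.9,81],[-0.28,0.012,-0.499]]]}}

```text
time: 18.25
position: [0.4999, 0.0902, 0.2143]
eef_rot: [-0.944, 1.302, 0.657]
contact_force: [1.0, -0.9, -2.9]
grip_width: 0.688
```

```bash
python3 - <<'E'
from h import *
s=r.state();print(s['position'],s['joint_pos'].round(2),s['contact_force'],s['grip_width']*85.4)
a=np.radians(-15); c=np.array([np.cos(a),np.sin(a),0]); t=np.array([.6095,.1333,.205])-.003*c; print(t); plan(t,tilted(-15,50))
E
```

```text
[0.49987906 0.09021973 0.21430065] [ 0.   -0.15  2.04 -0.12  1.07 -1.  ] [ 0.95002518 -0.89023186 -2.94710925] 58.77780003528019
[0.60660222 0.13407646 0.205     ]
shift mm [ 23.7 -67.1  91.3]
turn [-0.238 -0.114 -0.488]
```

{"op": "apply_moves", "data": {"commands": [[[4,-12,17],[-0.045,-0.02,-0.092]],[[9,-25,35],[-0.093,-0.044,-0.19]],[[14,-40,54],[-0.14,-0.067,-0.29]],[[19,-54,73],[-0.19,-0.091,-0.39]],[[23.7,-67.1,91.3],[-0.238,-0.114,-0.488]]]}}

```text
time: 18.75
position: [0.6067, 0.1338, 0.2042]
eef_rot: [-1.341, 0.855, 0.479]
contact_force: [0.8, -1.5, -3.4]
grip_width: 0.686
```

```bash
python3 - <<'E'
from h import *
s=r.state();print(s['position'],s['joint_pos'].round(2),s['contact_force'],s['grip_width']*85.4)
a=np.radians(-15); c=np.array([np.cos(a),np.sin(a),0]); t=np.array([.6095,.1333,.15])-.003*c; print(t); plan(t,tilted(-15,50))
p,d=vision.snapshot('scene'); save('sc3',p[80:280,240:460].repeat(3,0).repeat(3,1))
E
```

```text
[0.60673511 0.13380026 0.20418335] [ 0.13 -0.01  2.03 -0.52  0.52 -0.81] [ 0.78050259 -1.46902573 -3.44476856] 58.58255678856182
[0.60660222 0.13407646 0.15      ]
shift mm [41.4 34.9  0.2]
turn [-0.     0.    -0.001]
```

View pics/sc3.png

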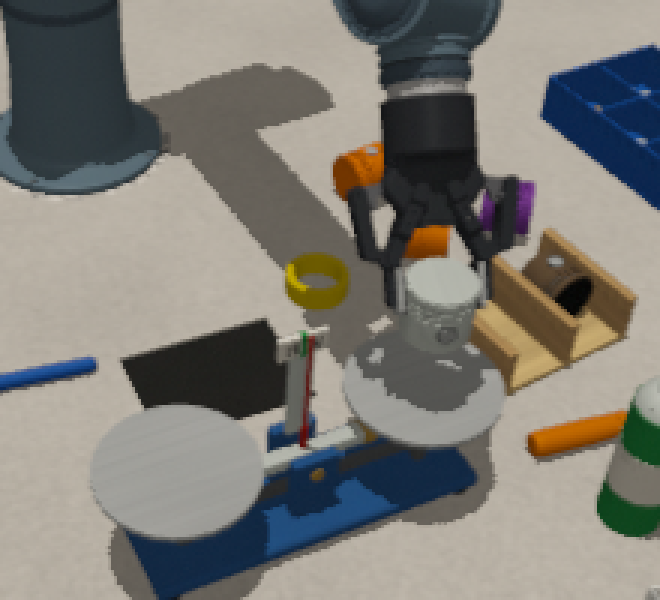

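The piston hangs upright over the left plate (crown at crop (440,275)) with the beam level. I'll lower it slowly.

{"op": "apply_moves", "data": {"commands": [[[11,9,0],[0,0,0]],[[23,19.3,0],[0,0,0]],[[34,28.6,0],[0,0,0]],[[41.4,34.9,0.2],[0,0,0]],[[45,37.9,0.2],[0,0,0]]]}}

```text
time: 19.3
position: [0.6057, 0.1332, 0.1446]
eef_rot: [-1.338, 0.861, 0.48]
contact_force: [0.2, -0.2, -3.2]
grip_width: 0.688
```

{"op": "apply_moves", "data": {"commands": [[[1.5,1.3,0],[0,0,0]],[[3,2.6,0],[0,0,0]],[[4.5,3.9,0],[0,0,0]],[[6,5.1,0],[0,0,0]],[[6,5.1,0],[0,0,0]]]}}

```text
time: 19.8
position: [0.6068, 0.1335, 0.1387]
eef_rot: [-1.339, 0.857, 0.479]
contact_force: [0.6, 0.0, -3.2]
grip_width: 0.693
```

{"op": "apply_moves", "data": {"commands": [[[1.5,1.3,0],[0,0,0]],[[3,2.6,0],[0,0,0]],[[4.5,3.9,0],[0,0,0]],[[5.4,4.5,0],[0,0,0]],[[5.4,4.5,0],[0,0,0]]]}}

```text
time: 20.3
position: [0.6068, 0.1335, 0.1314]
eef_rot: [-1.339, 0.858, 0.479]
contact_force: [0.7, 0.1, -1.9]
grip_width: 0.694
```

```bash
python3 - <<'E'
from h import *
s=r.state();print(s['position'],s['joint_pos'].round(2),s['contact_force'],s['grip_width']*85.4)
t=s['position'].copy(); t[2]=.124; plan(t,tilted(-15,50))
E
```

```text
[0.60678859 0.13354705 0.13141153] [ 0.13  0.11  2.06 -0.69  0.39 -0.61] [ 0.70736476  0.06573511 -1.88973288] 59.22768577542375
shift mm [ 5.7  4.7 -0. ]
turn [-0.002 -0.001 -0.003]
```

{"op": "apply_moves", "data": {"commands": [[[1,0.85,0],[0,0,0]],[[2,1.7,0],[0,0,0]],[[3,2.6,0],[0,0,0]],[[3.8,3.2,0],[0,0,0]],[[3.8,3.2,0],[0,0,0]]]}}

```text
time: 20.8
position: [0.6069, 0.1335, 0.1266]
eef_rot: [-1.339, 0.857, 0.479]
contact_force: [0.6, -0.3, -2.5]
grip_width: 0.692
```

{"op": "apply_moves", "data": {"commands": [[[0.5,0.4,0],[0,0,0]],[[1,0.8,0],[0,0,0]],[[1,0.8,0],[0,0,0]]]}}

```text
time: 21.1
position: [0.6069, 0.1335, 0.1254]
eef_rot: [-1.339, 0.857, 0.479]
contact_force: [-0.6, -0.3, -1.7]
grip_width: 0.688
```

{"op": "apply_moves", "data": {"commands": [[[0.4,0.3,0],[0,0,0]],[[0.8,0.6,0],[0,0,0]],[[0.8,0.6,0],[0,0,0]]]}}

```text
time: 21.4
position: [0.6069, 0.1335, 0.1244]
eef_rot: [-1.339, 0.857, 0.479]
contact_force: [-0.5, 0.2, -2.3]
grip_width: 0.686
```

{"op": "apply_moves", "data": {"commands": [[[0.4,0.3,0],[0,0,0]],[[0.8,0.6,0],[0,0,0]],[[0.8,0.6,0],[0,0,0]]]}}

```text
time: 21.7
position: [0.6072, 0.1335, 0.1238]
eef_rot: [-1.339, 0.857, 0.478]
contact_force: [-2.5, -0.7, 0.3]
grip_width: 0.69
```

{"op": "apply_moves", "data": {"commands": [[[0.4,0.3,0],[0,0,0]],[[0.6,0.5,0],[0,0,0]],[[0.6,0.5,0],[0,0,0]]]}}

```text
time: 22.0
position: [0.6075, 0.1335, 0.1237]
eef_rot: [-1.339, 0.856, 0.477]
contact_force: [-5.3, 0.6, 5.0]
grip_width: 0.693
```

{"op": "apply_moves", "data": {"commands": [[[0,0,0],[0,0,0]],[[0,0,0],[0,0,0]],[[0,0,0],[0,0,0]],[[0,0,0],[0,0,0]],[[0,0,0],[0,0,0]]], "claw": 85}}

```text
time: 22.5
position: [0.6071, 0.1335, 0.1227]
eef_rot: [-1.339, 0.857, 0.479]
contact_force: [0.2, -0.2, -0.3]
grip_width: 0.995
```

{"op": "apply_moves", "data": {"commands": [[[-10,0,0],[0,0,0]],[[-35,0,0],[0,0,0]],[[-70,0,0],[0,0,0]],[[-105,0,0],[0,0,0]],[[-130,0,0],[0,0,0]]]}}

```text
time: 23.0
position: [0.5255, 0.1558, 0.2246]
eef_rot: [-1.339, 0.855, 0.478]
contact_force: [0.7, -0.2, 1.2]
grip_width: 0.997
```

```bash
python3 - <<'E'
from kin import *
s=r.state();print(s['position'],s['joint_pos'].round(2),s['contact_force'],s['grip_width']*85.4)
p,d=vision.snapshot('top'); save("t3",p)
rc=np.argwhere(d>0); w=np.zeros((400,640,3)); w[rc[:,0],rc[:,1]]=world("top",rc,d)
X,Y,Z=w[...,0],w[...,1],w[...,2]
m=(np.hypot(X-.609,Y-.133)<.07)&(Z>.125)&(Z<.16); 
if m.sum(): print("piston",m.sum(),np.median(w[m],0),w[m].min(0),w[m].max(0))
for n,c in (("L",(.6095,.1335)),("R",(.6189,-.0958))):
    k=(np.hypot(X-c[0],Y-c[1])<.068)&(Z>.08)&(Z<.125); print(n,np.median(Z[k]))
for nm,xy in (("w200",(.412,-.335)),("w100",(.495,-.370)),("w50",(.437,-.389))):
  for jd in (22.6,112.6,67,-22): 
    q,c=ik(np.array([*xy,.15]),down(jd).as_matrix(),8); print(nm,jd,q.round(2),round(c,5))
E
```

```text
[0.52551462 0.15575802 0.22462428] [ 0.21 -0.22  2.18 -0.53  0.61 -0.75] [ 0.72110068 -0.17974775  1.16904017] 85.177560232032
piston 456 [0.61038633 0.13310191 0.14342631] [0.58188578 0.10367534 0.12537406] [0.64092876 0.16229912 0.14929906]
L 0.09168840726050143
R 0.11916352300391542
w200 22.6 [-0.9   0.08  1.93  0.    1.13 -1.29] 0.0
w200 112.6 [-0.84  0.09  1.92 -0.08  1.12 -2.7 ] 0.01204
w200 67 [-0.9   0.08  1.93  0.    1.13 -2.07] 0.0
w200 -22 [-0.9   0.08  1.93  0.    1.13 -0.51] 0.0
w100 22.6 [-0.83  0.28  1.71  0.    1.16 -1.22] 0.0
w100 112.6 [-0.8   0.28  1.7  -0.04  1.15 -2.7 ] 0.00428
w100 67 [-0.83  0.28  1.71  0.    1.16 -1.99] 0.0
w100 -22 [-0.83  0.28  1.71  0.    1.16 -0.44] 0.0
w50 22.6 [-0.92  0.2   1.8   0.    1.14 -1.32] 0.0
w50 112.6 [-0.87  0.21  1.79 -0.09  1.13 -2.7 ] 0.01731
w50 67 [-0.92  0.2   1.8   0.    1.14 -2.09] 0.0
w50 -22 [-0.92  0.2   1.8   0.    1.14 -0.54] 0.0
```

The piston stands at the plate centre (0.610, 0.133), with its top 52 mm above the sunk plate. Next is the 200 g weight.

```bash
python3 - <<'E'
from h import *
plan([.46,-.0,.225],down(70))
E
```

```text
shift mm [ -13.2   18.8 -168.4]
turn [0.082 0.035 0.701]
```

{"op": "apply_moves", "data": {"commands": [[[-3,4,-33],[0.016,0.007,0.14]],[[-5,8,-67],[0.032,0.014,0.28]],[[-8,11,-101],[0.05,0.02,0.42]],[[-11,15,-135],[0.066,0.028,0.56]],[[-13.2,18.8,-168.4],[0.082,0.035,0.701]]], "claw": 50}}

```text
time: 23.55
position: [0.4601, -0.0027, 0.2214]
eef_rot: [-0.943, 1.363, 0.952]
contact_force: [0.5, 0.3, -0.6]
grip_width: 0.584
```

```bash
python3 - <<'E'
from h import *
plan([.436,-.17,.17],down(67.6)); plan([.412,-.336,.10],down(67.6));print(r.state()['joint_pos'].round(2))
E
```

```text
shift mm [  51.6  -35.5 -165.3]
turn [ 0.039 -0.003 -0.009]
shift mm [ 121.8  -70.8 -329.2]
turn [ 0.039 -0.003 -0.009]
[-0.25 -0.18  2.05 -0.    1.29 -1.47]
```

{"op": "apply_moves", "data": {"commands": [[[8,-7,-33],[0.008,0,0]],[[16,-14,-70],[0.016,0,0]],[[28,-23,-108],[0.024,0,0]],[[42,-32,-148],[0.03,0,-0.005]],[[56,-40,-188],[0.039,-0.003,-0.009]]]}}

```text
time: 24.05
position: [0.4326, -0.1934, 0.1644]
eef_rot: [-0.92, 1.367, 0.913]
contact_force: [1.9, -0.0, -0.1]
grip_width: 0.583
```

```bash
python3 - <<'E'
from h import *
plan([.412,-.336,.10],down(67.6));s=r.state();print(s['joint_pos'].round(2))
p,d=vision.snapshot('wrist'); save("wr4",p)
E
```

```text
shift mm [  64.7  -34.9 -139.6]
turn [ 0.    -0.001  0.005]
[-0.66 -0.08  2.07  0.    1.15 -1.84]
```

View pics/wr4.png

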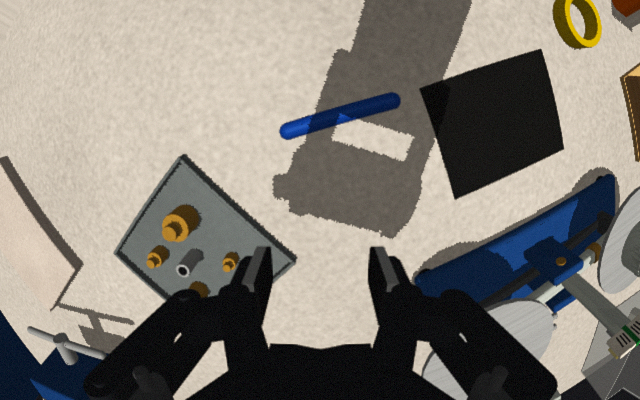

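The tray is in view, with the 200 g weight at (178,225), 50 g at (157,257), 25 g at (230,262), 100 g at (198,290) and the pin at (188,265). This matches the measured layout.

{"op": "apply_moves", "data": {"commands": [[[12,-7,-28],[0,0,0]],[[25,-14,-56],[0,0,0]],[[40,-22,-86],[0,0,0]],[[54,-29,-116],[0,0,0]],[[64.7,-34.9,-139.6],[0,0,0.005]]]}}

```text
time: 24.6
position: [0.4116, -0.3356, 0.0994]
eef_rot: [-0.916, 1.371, 0.918]
contact_force: [-0.0, 0.4, -0.6]
grip_width: 0.584
```

```bash
cat >> h.py <<'E'
def wworld():
    """wrist picture, world points of every pixel (equidistant fisheye)"""
    c=vision.calibration("wrist"); p,d=vision.snapshot("wrist"); K=np.array(c["camera_matrix"]);T=np.array(c["cam_to_world"])
    v,u=np.mgrid[:400,:640]; a=(u-K[0,2])/K[0,0]; b=(v-K[1,2])/K[1,1]; th=np.hypot(a,b)+1e-9
    k=np.tan(th)/th*d
    P=np.stack([a*k,-b*k,-d,np.ones_like(d)],-1); return p,(P@T.T)[...,:3],d
E
python3 - <<'E'
from h import *
p,w,d=wworld(); hsv=cv2.cvtColor(p,cv2.COLOR_RGB2HSV); X,Y,Z=np.moveaxis(w,2,0)
m=((d>0)&(X>.36)&(X<.55)&(Y<-.25)&(Y>-.46)&(Z>.012)&(hsv[...,1]>90)).astype(np.uint8)
n,l,s,c=cv2.connectedComponentsWithStats(m)
for i in range(1,n):
    if s[i,4]>30:
        k=w[l==i]; t=k[k[:,2]>k[:,2].max()-.006]; print(s[i,4],c[i].round(),"top",t.mean(0).round(4),t.max(0)[2].round(4),"all",((k.min(0)+k.max(0))/2).round(4))
plan([.412,-.336,.028],down(67.6))
E
```

```text
1759 [316. 218.] top [ 0.4084 -0.337   0.0478] 0.0498 all [ 0.4088 -0.3374  0.0309]
7564 [325. 350.] top [ 0.393  -0.3286  0.1816] 0.1853 all [ 0.4256 -0.3405  0.0989]
46 [396. 263.] top [ 0.4181 -0.2997  0.1021] 0.1051 all [ 0.4181 -0.2996  0.0989]
3361 [171. 337.] top [ 0.3778 -0.3848  0.1833] 0.1873 all [ 0.3888 -0.3717  0.1438]
2959 [490. 350.] top [ 0.423  -0.2754  0.1864] 0.1904 all [ 0.4288 -0.2824  0.1604]
837 [316. 318.] top [ 0.4922 -0.3726  0.0386] 0.0408 all [ 0.4928 -0.373   0.0264]
34 [206. 330.] top [ 0.395  -0.3759  0.1404] 0.1416 all [ 0.395  -0.3763  0.1404]
229 [442. 344.] top [ 0.4367 -0.2938  0.1468] 0.1507 all [ 0.4331 -0.2939  0.1442]
32 [201. 339.] top [ 0.398  -0.3799  0.1413] 0.1427 all [ 0.3983 -0.3799  0.1415]
64 [260. 344.] top [ 0.389  -0.3445  0.1629] 0.1657 all [ 0.3889 -0.3444  0.1628]
55 [174. 383.] top [ 0.399  -0.3854  0.1631] 0.1663 all [ 0.3992 -0.3856  0.1629]
94 [ 92. 389.] top [ 0.3762 -0.3888  0.1868] 0.1895 all [ 0.3763 -0.3885  0.187 ]
39 [131. 389.] top [ 0.3841 -0.3835  0.1793] 0.1817 all [ 0.3839 -0.3835  0.179 ]
152 [433. 393.] top [ 0.4122 -0.3043  0.178 ] 0.181 all [ 0.4119 -0.3043  0.1774]
shift mm [70.4 -0.5  2.4]
turn [-0.002 -0.002 -0.003]
```

{"op": "apply_moves", "data": {"commands": [[[18,1.5,0.5],[0,0,0]],[[38,1.5,0.5],[0,0,0]],[[55,1.5,0.5],[0,0,0]],[[66,1.5,0.5],[0,0,0]],[[70.4,1.5,0.5],[0,0,0]]]}}

```text
time: 25.15
position: [0.4105, -0.3326, 0.0289]
eef_rot: [-0.915, 1.371, 0.919]
contact_force: [-0.1, 0.2, -0.8]
grip_width: 0.587
```

{"op": "apply_moves", "data": {"commands": [[[0,0,0],[0,0,0]],[[0,0,0],[0,0,0]],[[0,0,0],[0,0,0]],[[0,0,0],[0,0,0]],[[0,0,0],[0,0,0]]], "claw": 20, "newtons": 30}}

```text
time: 25.65
position: [0.4113, -0.3336, 0.0306]
eef_rot: [-0.918, 1.37, 0.917]
contact_force: [-0.3, 1.1, 1.1]
grip_width: 0.34
```

{"op": "apply_moves", "data": {"commands": [[[-5,0,0],[0,0,0]],[[-25,0,0],[0,0,0]],[[-60,0,0],[0,0,0]],[[-95,0,0],[0,0,0]],[[-120,0,0],[0,0,0]]]}}

```text
time: 26.15
position: [0.4116, -0.3337, 0.1526]
eef_rot: [-0.919, 1.37, 0.916]
contact_force: [-0.0, 0.0, -2.3]
grip_width: 0.337
```

```bash
python3 - <<'E'
from h import *
s=r.state();print(s['position'],s['grip_width']*85.4,s['contact_force'],s['joint_pos'].round(2))
plan([.50,-.21,.20],down(67.6));plan([.5986,-.0874,.19],down(67.6))
E
```

```text
[ 0.41156769 -0.33369008  0.15259226] 28.75996675853379 [-0.01524606  0.04427595 -2.34912042] [-0.89  0.07  1.94 -0.    1.13 -2.07]
shift mm [-47.7 -34.8 147.9]
turn [ 0.001 -0.002  0.001]
shift mm [-38.  -79.3 298.8]
turn [ 0.001 -0.002  0.001]
```

{"op": "apply_moves", "data": {"commands": [[[-10,-5,20],[0,0,0]],[[-24,-12,50],[0,0,0]],[[-34,-19,82],[0,0,0]],[[-42,-27,115],[0,0,0]],[[-47,-35,148],[0,0,0]]]}}

```text
time: 26.65
position: [0.5006, -0.2086, 0.1978]
eef_rot: [-0.917, 1.37, 0.917]
contact_force: [-0.7, -0.3, -2.0]
grip_width: 0.332
```

{"op": "apply_moves", "data": {"commands": [[[1,-9,34],[0,0,0]],[[2,-18,68],[0,0,0]],[[4,-28,100],[0,0,0]],[[7,-37,130],[0,0,0]],[[10,-44.5,151],[0,0,0]]]}}

```text
time: 27.15
position: [0.5992, -0.0851, 0.1865]
eef_rot: [-0.917, 1.37, 0.919]
contact_force: [0.6, -0.5, -1.7]
grip_width: 0.336
```

```bash
python3 - <<'E'
from h import *
s=r.state();print(s['position'],s['grip_width']*85.4,s['contact_force'],s['joint_pos'].round(2))
plan([.5986,-.0874,.150],down(67.6))
E
```

```text
[ 0.59915254 -0.08509583  0.18645697] 28.72939707337843 [ 0.62477257 -0.48298541 -1.70319924] [-0.33  0.2   1.72 -0.    1.22 -1.51]
shift mm [36.5 -0.4 -2.3]
turn [ 0.002 -0.001 -0.002]
```

{"op": "apply_moves", "data": {"commands": [[[10,0,-1],[0,0,0]],[[22,-0.4,-2],[0,0,0]],[[31,-0.4,-2.3],[0,0,0]],[[36.5,-0.4,-2.3],[0,0,0]],[[38,-0.4,-2.3],[0,0,0]]]}}

```text
time: 27.65
position: [0.597, -0.0898, 0.1474]
eef_rot: [-0.915, 1.372, 0.918]
contact_force: [0.3, -0.7, -1.3]
grip_width: 0.339
```

{"op": "apply_moves", "data": {"commands": [[[1,0,0],[0,0,0]],[[2,0,0],[0,0,0]],[[2,0,0],[0,0,0]]]}}

```text
time: 27.95
position: [0.5982, -0.0895, 0.147]
eef_rot: [-0.917, 1.37, 0.917]
contact_force: [0.1, -0.4, -1.7]
grip_width: 0.339
```

{"op": "apply_moves", "data": {"commands": [[[0.5,0,0],[0,0,0]],[[1,0,0],[0,0,0]],[[1,0,0],[0,0,0]]]}}

```text
time: 28.25
position: [0.598, -0.0893, 0.1457]
eef_rot: [-0.917, 1.371, 0.918]
contact_force: [-0.0, -0.0, -1.7]
grip_width: 0.334
```

{"op": "apply_moves", "data": {"commands": [[[0.5,0,0],[0,0,0]],[[1,0,0],[0,0,0]],[[1,0,0],[0,0,0]]]}}

```text
time: 28.55
position: [0.5981, -0.0893, 0.1449]
eef_rot: [-0.917, 1.37, 0.918]
contact_force: [-0.5, 0.6, 0.2]
grip_width: 0.342
```

{"op": "apply_moves", "data": {"commands": [[[0,0,0],[0,0,0]],[[0,0,0],[0,0,0]],[[0,0,0],[0,0,0]]], "claw": 46}}

```text
time: 28.85
position: [0.5982, -0.0894, 0.1449]
eef_rot: [-0.917, 1.37, 0.917]
contact_force: [-0.3, 0.0, 0.1]
grip_width: 0.539
```

{"op": "apply_moves", "data": {"commands": [[[-8,0,0],[0,0,0]],[[-30,0,0],[0,0,0]],[[-60,0,0],[0,0,0]],[[-60,0,-40],[0,0,0]],[[-60,0,-85],[0,0,0]]]}}

```text
time: 29.35
position: [0.5666, -0.1681, 0.2072]
eef_rot: [-0.922, 1.367, 0.917]
contact_force: [0.4, -0.4, -0.4]
grip_width: 0.539
```

{"op": "apply_moves", "data": {"commands": [[[0,0,-40],[0,0,0]],[[0,0,-85],[0,0,0]],[[5,8,-125],[0,0,0]],[[20,12,-160],[0,0,0]],[[35,15,-190],[0,0,0]]]}}

```text
time: 29.85
position: [0.4788, -0.34, 0.1709]
eef_rot: [-0.918, 1.371, 0.915]
contact_force: [0.3, -0.8, 0.3]
grip_width: 0.536
```

```bash
cat >> h.py <<'E'
def plates():
    p,d=vision.snapshot('top'); rc=np.argwhere(d>0); w=np.zeros((400,640,3)); w[rc[:,0],rc[:,1]]=world("top",rc,d)
    X,Y,Z=w[...,0],w[...,1],w[...,2]; h=[]
    for c in ((.6095,.1335),(.6189,-.0958)):
        k=(np.hypot(X-c[0],Y-c[1])<.068)&(Z>.085)&(Z<.124); h.append(np.median(Z[k])*1000)
    print("plates mm",np.round(h,2),"beam rad",round((h[0]-h[1])/230,4),"g",round((h[0]-h[1])/230/.00133,1))
    return p,w
E
python3 - <<'E'
from h import *
s=r.state();print(s['position'],s['grip_width']*85.4,s['contact_force'],s['joint_pos'].round(2))
p,w=plates(); k=(np.hypot(w[...,0]-.6189,w[...,1]+.0958)<.07)&(w[...,2]>.13)&(w[...,2]<.18); print(k.sum(),w[k].min(0),w[k].max(0))
plan([.4945,-.3715,.10],down(67.6))
E
```

```text
[ 0.47882159 -0.33998966  0.1708947 ] 45.771833392285735 [ 0.33681638 -0.75556367  0.33501659] [-0.81  0.18  1.78 -0.    1.18 -1.99]
plates mm [ 91.61 119.16] beam rad -0.1198 g -90.0
121 [ 0.5855387  -0.1029371   0.13135617] [ 0.61466049 -0.07462393  0.16636812]
shift mm [ 67.7 -28.6 -20. ]
turn [-0.003 -0.002 -0.004]
```

{"op": "apply_moves", "data": {"commands": [[[18,-8,-5],[0,0,0]],[[35,-15,-10],[0,0,0]],[[52,-22,-15],[0,0,0]],[[68,-28,-19],[0,0,0]],[[80,-28,-19],[0,0,0]]]}}

```text
time: 30.4
position: [0.4984, -0.3666, 0.0895]
eef_rot: [-0.917, 1.371, 0.917]
contact_force: [0.7, -0.0, 0.2]
grip_width: 0.533
```

```bash
python3 - <<'E'
from h import *
p,w,d=wworld(); hsv=cv2.cvtColor(p,cv2.COLOR_RGB2HSV); X,Y,Z=np.moveaxis(w,2,0)
m=((d>0)&(X>.36)&(X<.55)&(Y<-.25)&(Y>-.46)&(Z>.012)&(Z<.05)&(hsv[...,1]>90)).astype(np.uint8)
n,l,s,c=cv2.connectedComponentsWithStats(m)
for i in range(1,n):
    if s[i,4]>30:
        k=w[l==i]; t=k[k[:,2]>k[:,2].max()-.006]; print(s[i,4],c[i].round(),"top",t.mean(0).round(4),t.max(0)[2].round(4))
plan([.4945,-.3705,.025],down(67.6)); print(r.state()['position'])
E
```

```text
707 [247. 150.] top [ 0.4343 -0.3914  0.0328] 0.0353
416 [381. 153.] top [ 0.4691 -0.312   0.0278] 0.0294
87 [312. 156.] top [ 0.4511 -0.3524  0.0403] 0.0414
1150 [308. 220.] top [ 0.4928 -0.3729  0.0388] 0.0406
shift mm [62.4  0.2 -5.9]
turn [ 0.     0.    -0.005]
[ 0.49718437 -0.36524473  0.08735359]
```

{"op": "apply_moves", "data": {"commands": [[[10,0,-5],[0,0,0]],[[30,0.2,-7],[0,0,0]],[[48,0.2,-7],[0,0,0]],[[58,0.2,-7],[0,0,0]],[[62.4,0.2,-7],[0,0,0]]]}}

```text
time: 30.95
position: [0.4945, -0.3719, 0.0261]
eef_rot: [-0.915, 1.371, 0.92]
contact_force: [-0.1, 0.8, -0.3]
grip_width: 0.537
```

{"op": "apply_moves", "data": {"commands": [[[0,0,0],[0,0,0]],[[0,0,0],[0,0,0]],[[0,0,0],[0,0,0]],[[0,0,0],[0,0,0]],[[0,0,0],[0,0,0]]], "claw": 14, "newtons": 30}}

```text
time: 31.45
position: [0.4953, -0.3728, 0.028]
eef_rot: [-0.917, 1.371, 0.917]
contact_force: [-0.3, 0.3, 1.2]
grip_width: 0.268
```

{"op": "apply_moves", "data": {"commands": [[[-5,0,0],[0,0,0]],[[-25,0,0],[0,0,0]],[[-60,0,0],[0,0,0]],[[-100,0,0],[0,0,0]],[[-140,0,0],[0,0,0]]]}}

```text
time: 31.95
position: [0.495, -0.3722, 0.169]
eef_rot: [-0.916, 1.371, 0.918]
contact_force: [0.2, -0.7, -0.6]
grip_width: 0.269
```

```bash
python3 - <<'E'
from h import *
s=r.state();print(s['position'],s['grip_width']*85.4,s['contact_force'],s['joint_pos'].round(2))
plan([.57,-.23,.19],down(67.6));plan([.642,-.106,.19],down(67.6))
E
```

```text
[ 0.49502265 -0.37223466  0.16900591] 22.989486232336784 [ 0.20584098 -0.72986004 -0.56994981] [-0.83  0.26  1.7  -0.    1.19 -2.01]
shift mm [-21.2 -15.2 160. ]
turn [ 0.001 -0.001 -0.002]
shift mm [-21.3 -34.5 302.1]
turn [ 0.001 -0.001 -0.002]
```

{"op": "apply_moves", "data": {"commands": [[[-6,-3,30],[0,0,0]],[[-12,-6,62],[0,0,0]],[[-17,-9,95],[0,0,0]],[[-20,-12,128],[0,0,0]],[[-21,-15,160],[0,0,0]]]}}

```text
time: 32.45
position: [0.5707, -0.2291, 0.1893]
eef_rot: [-0.918, 1.37, 0.917]
contact_force: [0.5, -0.6, -1.0]
grip_width: 0.269
```

{"op": "apply_moves", "data": {"commands": [[[0,-4,32],[0,0,0]],[[0,-8,65],[0,0,0]],[[4,-12,98],[0,0,0]],[[10,-16,125],[0,0,0]],[[16,-19.4,142.5],[0,0,0]]]}}

```text
time: 32.95
position: [0.6429, -0.1041, 0.1723]
eef_rot: [-0.918, 1.37, 0.919]
contact_force: [0.3, 0.9, -1.0]
grip_width: 0.265
```

```bash
python3 - <<'E'
from h import *
s=r.state();print(s['position'],s['grip_width']*85.4,s['contact_force'],s['joint_pos'].round(2))
plan([.642,-.106,.145],down(67.6))
E
```

```text
[ 0.64294326 -0.10408329  0.17229706] 22.619498015188576 [ 0.2515318   0.90060196 -0.9704631 ] [-0.33  0.32  1.61 -0.    1.21 -1.52]
shift mm [27.3  0.1 -2.1]
turn [ 0.002 -0.001 -0.001]
```

{"op": "apply_moves", "data": {"commands": [[[8,0,-1],[0,0,0]],[[17,0.1,-2],[0,0,0]],[[24,0.1,-2.1],[0,0,0]],[[27.3,0.1,-2.1],[0,0,0]],[[29,0.1,-2.1],[0,0,0]]]}}

```text
time: 33.45
position: [0.6408, -0.1085, 0.1426]
eef_rot: [-0.915, 1.372, 0.917]
contact_force: [-0.6, 0.7, -0.7]
grip_width: 0.266
```

{"op": "apply_moves", "data": {"commands": [[[1,0,0],[0,0,0]],[[2,0,0],[0,0,0]],[[3,0,0],[0,0,0]],[[4,0,0],[0,0,0]],[[4,0,0],[0,0,0]]]}}

```text
time: 33.95
position: [0.6414, -0.1077, 0.1392]
eef_rot: [-0.917, 1.37, 0.918]
contact_force: [0.6, 0.3, -0.7]
grip_width: 0.261
```

{"op": "apply_moves", "data": {"commands": [[[1,0,0],[0,0,0]],[[2,0,0],[0,0,0]],[[3,0,0],[0,0,0]],[[3.5,0,0],[0,0,0]],[[3.5,0,0],[0,0,0]]]}}

```text
time: 34.45
position: [0.6413, -0.1077, 0.1355]
eef_rot: [-0.917, 1.371, 0.918]
contact_force: [-0.5, -0.8, 0.2]
grip_width: 0.267
```

{"op": "apply_moves", "data": {"commands": [[[0.7,0,0],[0,0,0]],[[1.4,0,0],[0,0,0]],[[1.4,0,0],[0,0,0]]]}}

```text
time: 34.75
position: [0.6413, -0.1077, 0.1342]
eef_rot: [-0.917, 1.371, 0.918]
contact_force: [0.5, -0.1, -0.7]
grip_width: 0.26
```

```bash
python3 - <<'E'
from h import *
s=r.state();print(s['position'],s['contact_force']); plates()
E
```

```text
[ 0.64127271 -0.10774994  0.13415192] [ 0.50953931 -0.1462642  -0.68167192]
plates mm [100.24    nan] beam rad nan g nan
  return _methods._mean(a, axis=axis, dtype=dtype,
  ret = ret.dtype.type(ret / rcount)
```

{"op": "apply_moves", "data": {"commands": [[[0,0,0],[0,0,0]],[[0,0,0],[0,0,0]],[[0,0,0],[0,0,0]]], "claw": 40}}

```text
time: 35.1
position: [0.6413, -0.1078, 0.1343]
eef_rot: [-0.917, 1.371, 0.918]
contact_force: [-0.8, -0.2, 0.2]
grip_width: 0.466
```

{"op": "apply_moves", "data": {"commands": [[[-8,0,0],[0,0,0]],[[-30,0,0],[0,0,0]],[[-60,0,0],[0,0,0]],[[-65,0,-40],[0,0,0]],[[-65,5,-85],[0,0,0]]]}}

```text
time: 35.6
position: [0.6058, -0.185, 0.2026]
eef_rot: [-0.923, 1.367, 0.916]
contact_force: [-0.1, -1.1, 0.2]
grip_width: 0.468
```

{"op": "apply_moves", "data": {"commands": [[[0,6,-40],[0,0,0]],[[0,12,-80],[0,0,0]],[[5,18,-110],[0,0,0]],[[10,24,-135],[0,0,0]],[[15,30,-150],[0,0,0]]]}}

```text
time: 36.1
position: [0.5188, -0.3135, 0.1852]
eef_rot: [-0.917, 1.371, 0.915]
contact_force: [0.6, -0.1, 0.6]
grip_width: 0.468
```

```bash
python3 - <<'E'
from h import *
s=r.state();print(s['position'],s['grip_width']*85.4,s['joint_pos'].round(2))
p,w=plates(); 
p,w=plates()
plan([.4365,-.3915,.09],down(-22.4)); plan([.4705,-.311,.09],down(-22.4))
E
```

```text
[ 0.51876169 -0.3134981   0.18520287] 40.00448803301797 [-0.73  0.21  1.72 -0.    1.21 -1.91]
plates mm [104.03 106.79] beam rad -0.012 g -9.0
plates mm [104.07 106.83] beam rad -0.012 g -9.0
shift mm [  94.3   45.2 -104.1]
turn [ 1.569e+00 -3.000e-03 -1.000e-03]
shift mm [ 94.2  44.6 -16.7]
turn [ 1.569e+00 -3.000e-03 -1.000e-03]
```

{"op": "apply_moves", "data": {"commands": [[[-10,0,0],[0,0,0]],[[-20,0,0],[0,0,0]],[[-30,0,0],[0,0,0]],[[-30,0,0],[0,0,0]],[[-30,0,0],[0,0,0]]]}}

```text
time: 36.7
position: [0.5202, -0.3115, 0.2154]
eef_rot: [-0.918, 1.37, 0.917]
contact_force: [0.3, -0.1, -0.9]
grip_width: 0.465
```

```bash
python3 - <<'E'
from h import *
p,w=plates(); X,Y,Z=np.moveaxis(w,2,0)
k=(np.hypot(X-.6095,Y-.1335)<.07)&(Z>.135)&(Z<.175); print("piston top",np.median(w[k],0),w[k].min(0)[:2],w[k].max(0)[:2])
p,d=vision.snapshot('scene'); save('sc5',cv2.resize(p[100:290,130:460],(792,456),interpolation=cv2.INTER_CUBIC))
E
```

```text
plates mm [103.95 106.7 ] beam rad -0.0119 g -9.0
piston top [0.61004123 0.13198966 0.15572026] [0.58131888 0.1036577 ] [0.64037363 0.16331627]
```

View pics/sc5.png

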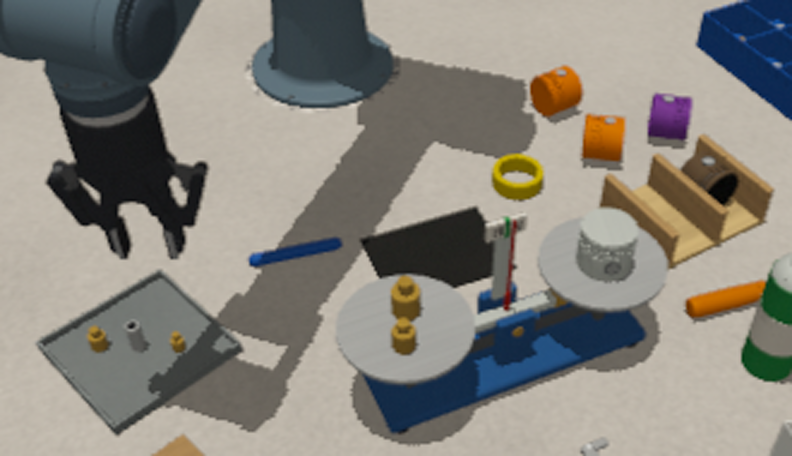

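The final scene shows the piston upright, both weights on the right plate, and the 50 g, 25 g and pin still in the tray. I'll do one zoomed check of the pointer against the initial level picture.

```bash
python3 - <<'E'
from h import *
p,d=vision.snapshot('scene'); a=cv2.imread("pics/scene.png")[:,:,::-1]
z=lambda i: cv2.resize(i[184:236,322:362],(400,520),interpolation=cv2.INTER_NEAREST)
save("ptr",np.hstack([z(a),z(p)])); plates()
E
```

```text
plates mm [103.93 106.85] beam rad -0.0127 g -9.5
```

View pics/ptr.png

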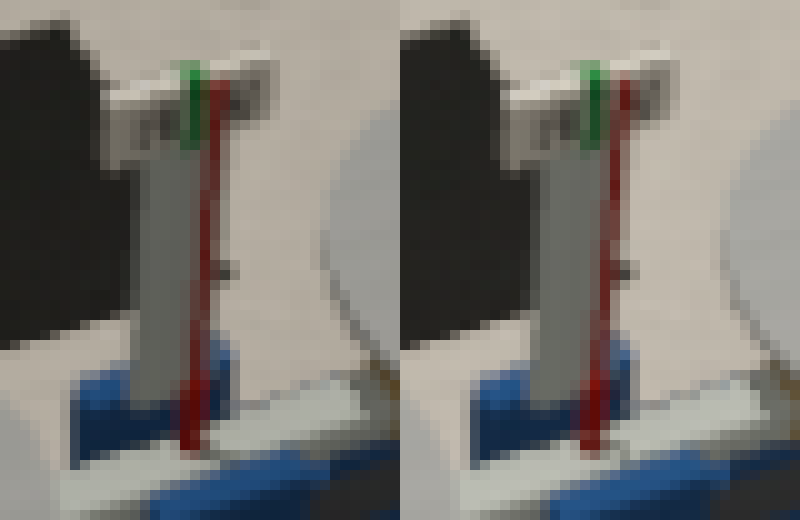

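Compared with the initial level view (pointer at col 218, left), the pointer now sits at about col 224. That is roughly 0.6 px of shift, and the green half-band is about 1 px. It agrees with the beam reading of −0.012 to −0.013 rad, inside the ±0.0225 band.

```bash
python3 -c "
from h import *
print(order.sign_off(), r.state()['time'])"
```

```text
the job is handed in; nothing more can be done
the job is handed in; nothing more can be done
```

The job is handed in: the bright piston stands upright, crown up, at the centre of the left plate, balanced by the 200 g and 100 g weights on the right plate. I took it from the cradle by its end faces and laid it on the mat. It needed two re-grips across its diameter, because the first would have put a wrist joint past its limit at the plate.

**Balance:** the plate heights put the beam at −0.012 to −0.013 rad, or −0.014 after correcting for a small offset in the level reading. Both are inside the ±0.0225 band. The piston side is about 10 g heavier, so the piston weighs about 310 g; adding the 25 g weight would have been further off.

**Last checks:**
- **Piston:** its centre is within about 2 mm of the plate centre.
- **Weights:** both stand on the right plate. The 50 g, the 25 g and the gudgeon pin are still in the tray.
- **Rest of the bench:** the worn piston is in its trough, and the other things in the final picture appear undisturbed. That crop does not show the wrench or all of the box and spray can.
- **Gripper:** it ended clear of everything.
- **Time:** the last reported clock was 36.7 s, plus a few camera calls, against the 72 s limit.

**Less certain:** the scene camera sees the pointer at an angle and shows it just beside the green even when the beam is level. I judged it by its shift from the level picture, about 0.6 px against a half-band of about 1 px, which agrees with the plate heights.

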